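# Load the weekly pill wheel into the sloping dispenser

### The job

Load the filled weekly pill wheel: take it out of the open lock drawer, set it in the dispenser's sloping round cup and turn it under light pressure until its keyways drop over the drive dogs and it sits fully home, without forcing it or tipping it onto its edge. Leave it there and shut the drawer's lid; leave everything else as it stands.

Things in the scene. Friction and masses are not known exactly. Their poses are not given: they have to be found in the camera images.
- wheel: Weekly pill wheel, a loose blue plastic disc 112 mm across, 34 mm high, seven compartments under a clear cover, 190 to 300 g. Origin: centre of its underside; z points out of its top. Starts flat on the drawer's floor, turned any way. Beneath, three radial keyways (15 mm wide, 11 mm deep, centre to rim) at 0, 120 and 240 degrees from its x axis, each marked by a raised tab at the cover's edge.
- wheel_grip (a point): Top middle of the wheel's grip bar, on the wheel's axis, 64 mm above its underside; the axes are the wheel's. The bar stands on the cover along the wheel's x axis: 46 mm long, 12 mm thick (along y), 30 mm high.
- dispenser: Ivory pill dispenser fixed on the worktop: a wedge 190 mm deep and 165 mm wide, its deck rising at 30 degrees from 34 mm high at the front lip to about 134 mm at the back, with a round grey cup on the deck. Origin: on the worktop, midway across, 105 mm behind the front lip; its low front faces -x.
- cup: The grey cup on the dispenser's deck. Origin: centre of its floor, 102 mm above the worktop; z is the cup's axis, leaning 30 degrees from vertical towards the low front; x points up the slope, y along the dispenser's y. The wheel is home when its underside lies on this floor, any of the three ways round. Outside 133 mm across.
- cup_mouth (a point): Centre of the cup's mouth, 26 mm above its floor along its axis; axes as cup. Inner diameter 126 mm here, narrowing to 116 mm at 20 mm above the floor and straight from there down.
- cup_dogs (a point): On the cup's axis, 8 mm above its floor: the tops of the steel hub's three radial dogs, 120 degrees apart, round-topped, 8 mm wide, reaching 46 mm out. Off its keyways the wheel rides on them, 8 mm high. Their angle is not reported: one dog lies within 26 degrees of the cup's x axis, either side. The hub stands still under light handling (slips at 1.2 N m).
- drawer: Cream enamel lock drawer, an open-topped box fixed on the worktop, 220 mm (x) by 270 mm (y) by 85 mm high, walls and floor 4 mm. Origin: centre of its underside; its front (pull handle, lock) faces -x, the lid is hinged on its +x rim. The wheel and some bystanders lie in it.
- lid (a joint): Angle of the drawer's lid (rad): 0 shut, growing as it opens, stop at 1.9; starts standing open at 1.62 to 1.85. A plate 220 mm from hinge to free edge, 270 mm wide, 6 mm thick, 450 g, on a stiff hinge (0.7 N m): it stays where it is left and must be pushed all the way down.
- lid_hinge (a point): Middle of the lid's hinge line, on the underside of the lid, at the drawer's +x rim, 85 mm above the worktop. Its axes turn with the lid: x points from the free edge to the hinge, z out of the lid's outer (upper) face.
- lid_edge (a point): Middle of the lid's free edge on its outer face; axes as lid_hinge. A small chrome hasp strap is folded back on the outer face here, standing up to 15 mm off it (look only).
- vial_a: Bystander: brown glass vial, 30 mm across, 60 mm high, standing in the drawer. Origin: centre of its underside.
- vial_b: Bystander: brown glass vial, 26 mm across, 52 mm high, standing in the drawer. Origin: centre of its underside.
- rod: Bystander: glass stirring rod with rubber tips, 177 mm long along its x, 10 mm high, lying on the drawer's floor. Origin: under its middle.
- crusher: Bystander: steel pill crusher with a twist handle, 60 mm across its foot, 112 mm high, 92 mm over the handle, standing on the worktop. Origin: centre of its underside.
- pump: Bystander: white gel pump bottle, 60 mm across, 174 mm high, standing on the worktop. Origin: centre of its underside.
- padlock: Bystander: brass padlock lying on the worktop, 62 mm long along its x, 16 mm high. Origin: under the middle of its 38 by 32 mm body.
- cups: Bystander: stack of white medicine cups, 41 mm across, 66 mm high, standing in the drawer. Origin: centre of its underside.
- carton: Bystander: flat paper carton on the worktop, 55 (x) by 120 (y) by 24 mm high. Origin: centre of its underside.

How it is judged:
At the end, for the whole second after the job is handed in: The wheel lies keyed home in the dispenser's cup, cover outwards: its underside within 3 mm of the cup's floor, its centre within 6 mm of the cup's centre, square to the cup's axis within 0.06 rad, at rest; the drawer's lid is shut (under 0.05 rad) (z of wheel in the frame of cup between -0.003 and 0.003 m and distance between wheel and cup below 0.006 m and angle between the z axis of wheel and the z axis of cup, either way round below 0.06 rad and angle between wheel's own z axis and vertical below 0.7 rad and linear speed of wheel below 0.01 m/s and value of joint lid below 0.05 rad); the robot touches nothing.
It fails at once if the wheel is forced: pressed into the cup with more than 80 N (contact force between wheel and cup above 80 N).
It fails at once if the wheel is tipped more than about 55 degrees from level (angle between wheel's own z axis and vertical above 0.95 rad).
It fails at once if a vial or the cup stack is knocked over, or moved more than 30 mm (angle between any of vial_a, vial_b, cups's own z axis and vertical above 0.6 rad or distance of any of vial_a, vial_b, cups from where it was at the start of the episode above 0.03 m).
It fails at once if another bystander is moved more than 30 mm or knocked over (distance of any of rod, crusher, pump, padlock, carton from where it was at the start of the episode above 0.03 m or angle between any of crusher, pump's own z axis and vertical above 0.6 rad).
It also fails if it takes over 64 s, if anything falls off the work surface, if the arm or the gripper's body presses on something with over 40 N, if the wrist force passes 120 N, or if a joint passes its speed limit or range.

### The arm

A 6-joint arm with a two-finger parallel gripper is mounted at the origin on the work surface. World frame = base frame: x ahead of the robot, y to its left, z up, the work surface at z = 0. Lengths are in m, angles in rad, forces in N, time in s.
With the tool pointing down it reaches from about 0.275 to 0.825 m from the base axis. Payload 4.9 kg.
Tool frame: the origin (TCP) lies midway between the tips of the shut fingers; the grasp point (between the pads) lies 19 mm behind it; y points along the fingers, x is the direction in which the jaws open and shut, and the axes are right-handed (so a half turn about y gives the same grasp; the last joint's range is limited). The gripper opens to 85 mm and grips with 20 to 120 N. Pads are 22 mm wide; open, the fingers measure 114 mm over their backs; the gripper's body (76 mm by 85 mm) begins 54 mm behind the grasp point. The pads swing forward as they close: fully open they stand 13 mm farther back than shut.
Start: joints at [1.168, 0.326, -0.193, 1.052, 0, 1.437], TCP at [0.146, 0.53, 0.231] pointing down, gripper open.
Joint ranges: [-2.65, 2.65], [-0.97, 1.79], [-1.3, 1.35], [-1.93, 2.1], [-1.47, 1.37], [-3.14, 3.14]. Speed limits (rad/s): [2.57, 2.57, 3.14, 3.14, 3.14, 3.14].

### API

Orientations are given as a 3x3 rotation matrix whose columns are the frame's x, y, z axes.
In Python, from cell import * gives the robot as it stands.
- The arm moves only by the tool jog_arm, never from a script. Its argument "rows" is a list of rows, each a list of 4 numbers: the shift along the tool's x, y, z in mm, then the turn about the tool's y in rad. In form: [[x, y, z, roll], ...]. A call has 1 to 10 rows; each row is the pose to reach, as a shift and turn from the pose measured when the call began, along the tool's axes at that moment; what a row does not reach only later rows make up. A row lasts 1/8 s, in which the tool goes at most 62.5 mm and 10.7 degrees, less where a joint would pass 70% of its speed; a pose out of reach is approached as far as the arm can. A call with a gripper value outside its range is refused whole. "grip" is the opening, from -1 (shut) to 1 (fully open), set as the call begins (left out, the last holds). The fingers move at their own pace and stop on an object; "squeeze" is the grip in N (left out, the last holds). Time passes only in rows, so rows that repeat a pose let the fingers close. It gives the time, the measured TCP pose, the force and the opening at its end, in the units of the state.
- get_state(): the state, without advancing time (a new reading comes with each control period).
- read_camera(name): name is "scene" or "side" or "wrist"; returns the picture (420x560x3 uint8, blue, green, red); there is no depth.
- camera_model(name): a dict with "mtx" (3x3 intrinsics, pixels), "k1" (the pictures are not rectified: a ray, as slopes to the right and down, at radius r is drawn at 1 + k1 r^2 times it, then the intrinsics apply), "rvec" (rotation vector, rad) and "tvec" (3), from world to camera coordinates, as OpenCV has them. Camera axes: x right, y down, z forward; pixel columns grow to the right and rows downward; lengths in m; the calibration is good to about 2 mm. A picture is of the moment at which its call begins: read the wrist's pose just before it. camera_model takes no time and is no camera call; for the wrist camera it gives the pose at the moment of the call.
- close_job(): hands the job in, once; it reports no verdict.
Trained networks look in the newest picture that a camera, given by its name, has taken for a name from the list of things; names that differ only in an ending like _2 or _b are one class to them, and where a whole thing is asked for, a point or a joint stands for the part that bears it (a point fixed in the world has none). Each returns a list of dicts, best first, with "score" (0 to 1); they miss things now and then, are a little off and sometimes report something else, mostly with a low value. They report only what shows in the picture. A call takes as long as a camera call.
- silhouettes(camera, query): "mask" (420x560 bool, what is visible of it).
- mark_of(camera, query): "at" ([x, y, z] in m, in world coordinates, good to about 4 mm: a listed point, or the origin of a listed thing).
The state is a dict: "t": time; "joints": joint angles; "joint_vel": joint speeds; "tau": joint torques, N m; "ee_pos": TCP position; "eef_rot": TCP orientation; "wrist_force": force on the tool from outside, world axes, zero at the start; "ft_torque": the same for the moment, N m; "width": finger opening in m.
Only numpy, scipy, OpenCV 4.12 (cv2) and the standard library are available. Lean on these libraries where they do the work, as an engineer would, in place of code of your own. Each camera call takes 0.05 s, during which the arm holds its last target.

## Working session

There is one attempt and no reset: what is moved stays moved. The work goes in short steps, Python scripts to look and compute and a tool call to move; the robot and the scene stay as the last step left them, time stands still between calls to the robot, and variables do not carry over. Pictures are saved under pics/ and viewed, and the job is handed in when it is done.

Besides the shell and the picture viewer there is one more tool, called after "Call:" as a command line: name --pt "numbers of a row" for each row, then --argument value for the rest. jog_arm: Moves the arm, as the interface text tells. Its arguments: {"type":"object","properties":{"rows":{"type":"array"},"grip":{"type":"number"},"squeeze":{"type":"number"}},"required":["rows"]}

```bash
ls; mkdir -p pics
python3 - <<'E'
from cell import *
import cv2,numpy as np
s=get_state(); print(s)
for c in ['scene','side','wrist']:
    im=read_camera(c); cv2.imwrite(f'pics/{c}0.png',im); print(c,camera_model(c))
    for q in ['wheel','wheel_grip','cup','cup_mouth','cup_dogs','dispenser','drawer','lid_edge','lid_hinge','vial_a','rod','crusher','pump','padlock','cups','carton']:
        r=mark_of(c,q); print(c,q,[(np.round(d['at'],3).tolist(),round(d['score'],2)) for d in r[:3]])
    print(get_state()['t'])
E
```

```text
pics
{'t': 0.0, 'joints': array([ 1.16775018e+00,  3.26914902e-01, -1.93595301e-01,  1.05201378e+00,
        6.50713464e-06,  1.43662331e+00]), 'joint_vel': array([-0.00212755, -0.00064429, -0.0020527 , -0.00088961, -0.00022661,
        0.00056012]), 'tau': array([ 8.59835054e-04, -4.43394399e+01,  2.62442744e+01,  1.53205317e-02,
        1.36282706e-04, -4.90493022e-06]), 'ee_pos': array([0.14584355, 0.52969758, 0.23051329]), 'eef_rot': array([[ 2.65644635e-01, -6.83608451e-04, -9.64070776e-01],
       [ 9.64069499e-01, -1.58666207e-03,  2.65645408e-01],
       [-1.71125198e-03, -9.99998508e-01,  2.37557790e-04]]), 'wrist_force': array([-0.33152931, -0.02859312,  1.3070854 ]), 'ft_torque': array([-0.02409354, -0.00269661, -0.00800256]), 'width': 0.08523351287489074}
scene {'mtx': array([[512.5660153 ,   0.        , 282.45653184],
       [  0.        , 512.5660153 , 219.65416899],
       [  0.        ,   0.        ,   1.        ]]), 'k1': 0.025513054232283124, 'rvec': array([ 2.23768633,  1.27023743, -0.42465975]), 'tvec': array([-0.26243649, -0.31518882,  1.82367921])}
scene wheel [
[... 2304 characters left out ...]

side cups [([0.474, 0.395, 0.009], 0.91)]
side carton [([0.293, -0.401, 0.001], 0.64), ([0.54, -0.234, 0.125], 0.28)]
1.7
wrist {'mtx': array([[356.98100534,   0.        , 277.43327321],
       [  0.        , 356.98100534, 217.33923438],
       [  0.        ,   0.        ,   1.        ]]), 'k1': -0.08371422894005462, 'rvec': array([-2.27996284, -1.73857959, -0.28560921]), 'tvec': array([-0.54928958, -0.04035936,  0.38102581])}
wrist wheel []
wrist wheel_grip []
wrist cup []
wrist cup_mouth []
wrist cup_dogs []
wrist dispenser []
wrist drawer []
wrist lid_edge []
wrist lid_hinge []
wrist vial_a []
wrist rod []
wrist crusher []
wrist pump []
wrist padlock []
wrist cups []
wrist carton []
2.55
```

View pics/scene0.png

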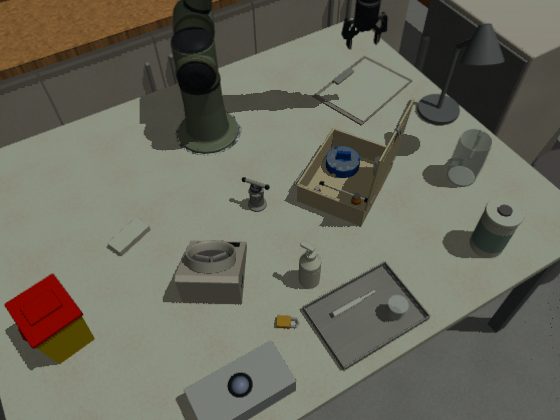

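View pics/side0.png

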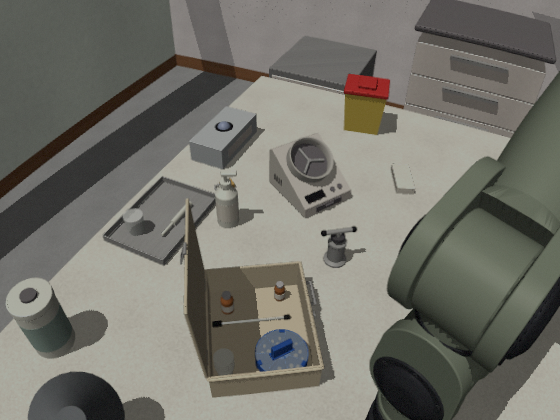

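View pics/wrist0.png

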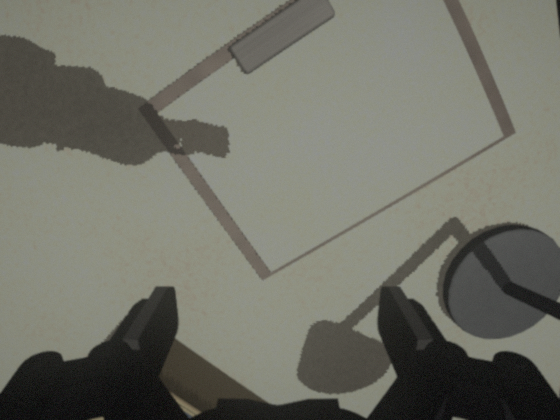

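Run:
```python
import cv2,numpy as np
a=cv2.imread('pics/side0.png'); b=cv2.imread('pics/scene0.png')
f=lambda im,y,x,h,w:cv2.resize(im[y:y+h,x:x+w],(400,300),interpolation=cv2.INTER_CUBIC)
c=np.vstack([np.hstack([f(a,315,240,75,100),f(a,130,262,75,100)]),np.hstack([f(b,130,300,75,100),f(b,225,165,75,100)])])
cv2.imwrite('pics/crop0.png',c)
```

```text
(no output)
```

View pics/crop0.png

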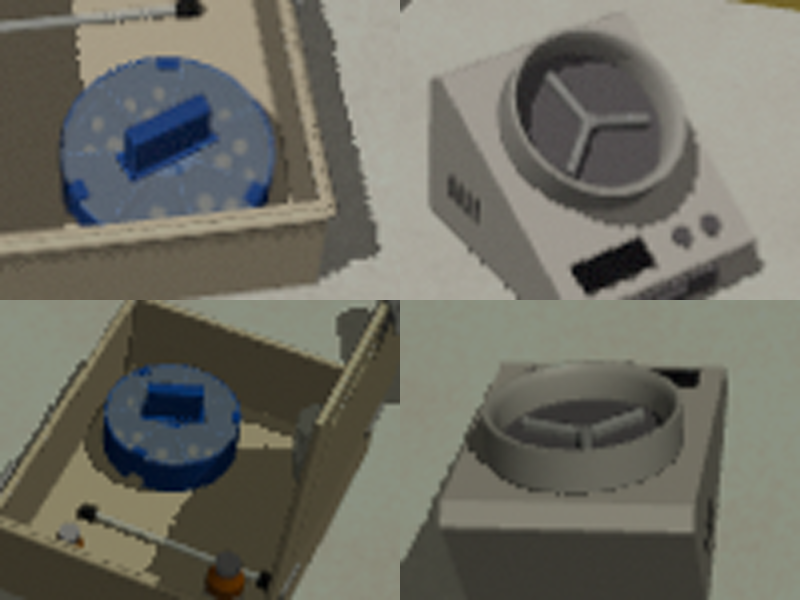

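```bash
cat > h.py <<'E'
from cell import *
import cv2,numpy as np
from scipy.optimize import minimize
def proj(cm,P):
    R=cv2.Rodrigues(np.array(cm['rvec']))[0]; p=np.atleast_2d(P)@R.T+cm['tvec']
    s=p[:,:2]/p[:,2:]; s=s*(1+cm['k1']*(s**2).sum(1,keepdims=True))
    return s*cm['mtx'][0,0]+cm['mtx'][:2,2]
def ray(cm,uv):
    s0=(np.atleast_2d(uv)-cm['mtx'][:2,2])/cm['mtx'][0,0]; s=s0.copy()
    for _ in range(20): s=s0/(1+cm['k1']*(s**2).sum(1,keepdims=True))
    R=cv2.Rodrigues(np.array(cm['rvec']))[0]
    d=np.c_[s,np.ones(len(s))]@R; o=-R.T@np.array(cm['tvec'])
    return o,d
def onplane(cm,uv,p0,n):
    o,d=ray(cm,uv); t=((np.array(p0)-o)@n)/(d@n); return o+d*t[:,None]
def Rz(a): c,s=np.cos(a),np.sin(a); return np.array([[c,-s,0],[s,c,0],[0,0,1]])
a=np.arange(48)*2*np.pi/48
def cupR(yaw):
    b=np.radians(30); t=np.array([[np.cos(b),0,-np.sin(b)],[0,1,0],[np.sin(b),0,np.cos(b)]]); return Rz(yaw)@t
E
python3 - <<'E'
from h import *
M={};C={}
for c in ['scene','side']:
    read_camera(c); C[c]=camera_model(c)
    for q in ['dispenser','wheel','drawer']:
        r=silhouettes(c,q); print(c,q,[(x['score'],x['mask'].sum()) for x in r[:2]])
        if r: M[c,q]=r[0]['mask']
np.save('masks.npy',M,allow_pickle=True)
wed=[]
for y in(-.0825,.0825):
    for x,z in [(-.105,0),(-.105,.034),(.068,.134),(.085,.134),(.085,0)]: wed.append([x,y,z])
wed=np.array(wed)
circ=np.c_[.0665*np.cos(a),.0665*np.sin(a),0*a+.026]
circ0=circ-[0,0,.026]
def mask(c,sets):
    m=np.zeros((420,560),np.uint8)
    for s in sets:
        h=cv2.convexHull(proj(C[c],s).astype(np.float32)); cv2.fillConvexPoly(m,np.round(h*16).astype(np.int32),1,shift=4)
    return m>0
def iou(A,B): return (A&B).sum()/(A|B).sum()
def cost(p):
    x,y,yaw=p; t=np.array([x,y,0]); o=t+[0,0,.102]
    k=0
    for c in C:
        if (c,'dispenser') not in M: continue
        m=mask(c,[wed@Rz(yaw).T+t, np.r_[circ,circ0]@cupR(yaw).T+o]); k-=iou(m,M[c,'dispenser'])
    return k
best=min(((cost((.545,-.242,y)),y) for y in np.linspace(-np.pi,np.pi,73)))
print(best)
r=minimize(cost,[.545,-.242,best[1]],method='Nelder-Mead',options=dict(initial_simplex=[[.545,-.242,best[1]],[.55,-.242,best[1]],[.545,-.237,best[1]],[.545,-.242,best[1]+.08]]))
print(r.x,r.fun); yaw=r.x[2]
# dogs
o=np.array([r.x[0],r.x[1],.102]);R=cupR(yaw)
pts=np.array([[588,125],[552,78],[648,120],[573,172]])
uv=(pts-[400,0])/4+[262,130]
P=onplane(C['side'],uv-0.4,o+R[:,2]*.008,R[:,2]); L=(P-o)@R; print('dogs',np.round(L*1000,1),np.degrees(np.arctan2(*(L[1:]-L[0])[:,[1,0]].T)))
pts=np.array([[587,435],[528,420],[645,412],[587,448]])
uv=(pts-[400,300])/4+[165,225]
P=onplane(C['scene'],uv-.4,o+R[:,2]*.008,R[:,2]); L=(P-o)@R; print('dogs',np.round(L*1000,1),np.degrees(np.arctan2(*(L[1:]-L[0])[:,[1,0]].T)))
# wheel
for c,pts,off in [('side',[[168,65],[75,190],[258,190]],[240,315]),('scene',[[147,373],[237,417],[110,455]],[300,130])]:
    pts=np.array(pts)-([0,300] if c=='scene' else [0,0])
    P=onplane(C[c],pts/4+off-.4,[0,0,.038],[0,0,1]); 
    cen=P.mean(0); print(c,'wheel',cen,np.degrees(np.arctan2(P[:,1]-cen[1],P[:,0]-cen[0])),np.linalg.norm(P-cen,axis=1))
for c,pts,off in [('side',[[128,140],[207,98]],[240,315]),('scene',[[145,385],[204,387]],[300,130])]:
    pts=np.array(pts)-([0,300] if c=='scene' else [0,0])
    P=onplane(C[c],pts/4+off-.4,[0,0,.068],[0,0,1]); print('bar',P,np.degrees(np.arctan2(*(P[1]-P[0])[[1,0]])))
box=np.array([[x,y,z] for x in(-.11,.11) for y in (-.135,.135) for z in (0,.085)])
# drawer rim overlay
ims=[]
for c in C:
    im=read_camera(c)
    for P in [wed@Rz(yaw).T+[r.x[0],r.x[1],0],circ@R.T+o,circ0@R.T+o]:
        for u in proj(C[c],P): cv2.circle(im,tuple(np.round(u).astype(int)),1,(0,255,0),-1)
    u0=proj(C[c],o)[0].astype(int); ims.append(cv2.resize(im[u0[1]-55:u0[1]+55,u0[0]-55:u0[0]+55],(400,400)))
cv2.imwrite('pics/ov0.png',np.hstack(ims)); print(get_state()['t'])
E
```

```text
scene dispenser [(0.57, np.int64(3979)), (0.26, np.int64(1009))]
scene wheel [(0.74, np.int64(876)), (0.4, np.int64(875))]
scene drawer [(0.92, np.int64(5243)), (0.48, np.int64(194))]
side dispenser [(0.84, np.int64(4573)), (0.42, np.int64(511))]
side wheel [(0.96, np.int64(1850))]
side drawer [(0.75, np.int64(1584)), (0.74, np.int64(13427))]
(np.float64(-1.8600155832333372), np.float64(-0.5235987755982987))
[ 0.54387482 -0.24108846 -0.54338714] -1.8842302111172455
dogs [[  0.7   4.6   8. ]
 [ 43.3  10.6   8. ]
 [-13.  -41.6   8. ]
 [-27.   35.    8. ]] [   8.03653529 -106.45572512  132.2686521 ]
dogs [[ 16.7   3.7   8. ]
 [ -4.5 -39.5   8. ]
 [-16.2  38.9   8. ]
 [ 34.6   6.2   8. ]] [-116.14392069  133.11110124    8.02453601]
side wheel [0.380895   0.31153894 0.038     ] [-66.29949597  52.88814598 176.60264501] [0.05033298 0.05386773 0.05282681]
scene wheel [0.37851217 0.30473322 0.038     ] [163.43676799  56.08929683 -77.904223  ] [0.04845092 0.05909659 0.06428399]
bar [[0.39404436 0.33210513 0.068     ]
 [0.36761934 0.29260013 0.068     ]] -123.77869180500939
bar [[0.36492881 0.29169569 0.068     ]
 [0.39160655 0.33125878 0.068     ]] 56.00786208166737
3.05
```

View pics/ov0.png

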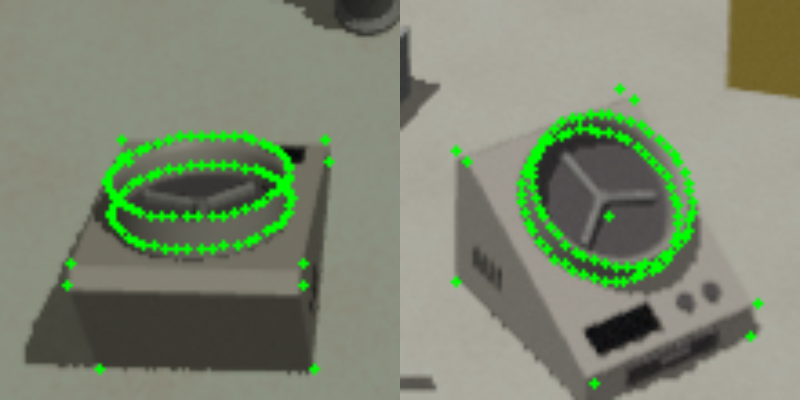

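Run:
```python
from h import *
s=get_state();cm=camera_model('wrist');R=cv2.Rodrigues(cm['rvec'])[0];o=-R.T@cm['tvec']
T=s['eef_rot'];print('cam in tool mm',T.T@(o-s['ee_pos'])*1000,'\naxes in tool',np.round(T.T@R.T,3))
for tgt,yaw in [((.47,-.2,.33),69.3)]:
    print(T.T@(np.array(tgt)-s['ee_pos'])*1000, 'roll',np.radians(np.degrees(np.arctan2(T[1,0],T[0,0]))-yaw))
```

```text
cam in tool mm [  -0.41535181 -141.97334232   84.59397912] 
axes in tool [[ 1.     0.001 -0.001]
 [ 0.001 -0.321  0.947]
 [ 0.001 -0.947 -0.321]]
[-617.99138641  -98.70997504 -506.25792104] roll 0.09245178670646345
```

Call:
jog_arm --pt "0 -100 0 0" --pt "-634 -100 -542 0.09" --pt "-634 -100 -542 0.09" --pt "-634 -100 -542 0.09" --pt "-634 -100 -542 0.09" --pt "-634 -100 -542 0.09" --pt "-634 -100 -542 0.09" --pt "-634 -100 -542 0.09" --pt "-634 -100 -542 0.09" --pt "-634 -100 -542 0.09"

```text
t: 4.3
ee_pos: [0.3853, 0.0195, 0.3196]
eef_rot: [[0.352, 0.002, -0.936], [0.936, 0.0, 0.352], [0.001, -1.0, -0.001]]
wrist_force: [0.6, 0.7, 0.9]
width: 0.0852
```

Call:
jog_arm --pt "-188 -10 -194 0" --pt "-188 -10 -194 0" --pt "-188 -10 -194 0" --pt "-188 -10 -194 0" --pt "-188 -10 -194 0" --pt "-188 -10 -194 0"

```text
t: 5.05
ee_pos: [0.501, -0.2262, 0.3289]
eef_rot: [[0.354, 0.001, -0.935], [0.935, 0.001, 0.354], [0.001, -1.0, -0.001]]
wrist_force: [0.1, 1.3, -0.1]
width: 0.0858
```

Run:
```python
from h import *
cm=camera_model('wrist');im=read_camera('wrist');cv2.imwrite('pics/w1.png',im)
np.save('w1.npy',cm,allow_pickle=True)
for q in ['cup','cup_mouth','cup_dogs']:
    print(q,[(np.round(d['at'],4),d['score']) for d in mark_of('wrist',q)[:2]])
s=get_state();print(s['t'],s['ee_pos'],s['joint_vel'])
R=silhouettes('wrist','cup')
for r in R[:2]: print(r['score'],r['mask'].sum())
np.save('mcup.npy',R[0]['mask'])
```

```text
cup [(array([ 0.5478, -0.2419,  0.0998]), 0.91), (array([ 0.5395, -0.2411,  0.1078]), 0.46)]
cup_mouth [(array([ 0.5391, -0.2373,  0.121 ]), 0.96)]
cup_dogs [(array([ 0.543 , -0.2362,  0.1113]), 0.65)]
5.25 [ 0.50040453 -0.22359821  0.3299293 ] [ 0.00612945 -0.00674646  0.0008335  -0.00031525 -0.00042956 -0.00129032]Traceback (most recent call last):
  File "<stdin>", line 9, in <module>
IndexError: list index out of range
```

View pics/w1.png

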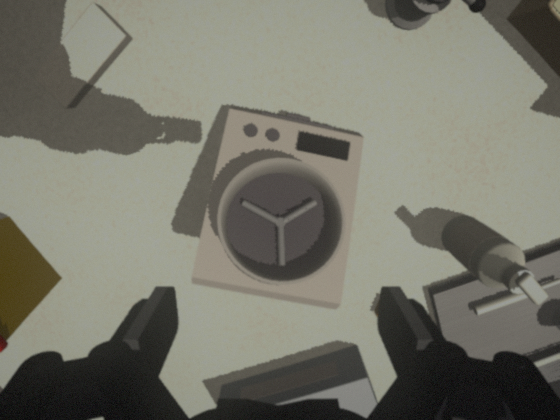

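Run:
```python
import cv2
im=cv2.imread('pics/w1.png'); cv2.imwrite('pics/w1z.png',cv2.resize(im[95:315,185:375],(691,600)[0:2] if 0 else (518,600),interpolation=cv2.INTER_CUBIC))
```

```text
(no output)
```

View pics/w1z.png

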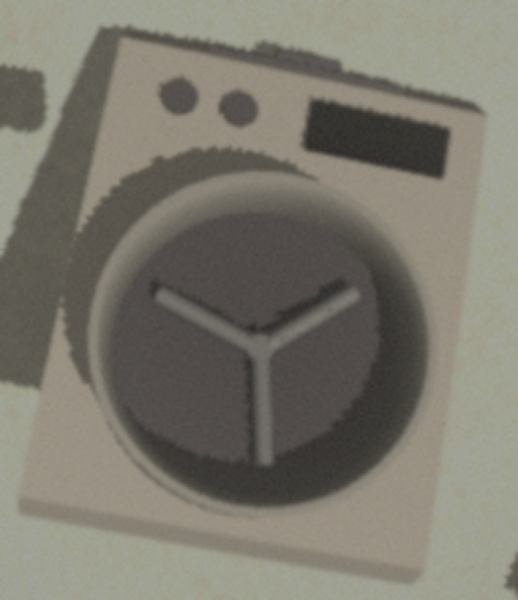

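Run:
```python
from h import *
from scipy.optimize import least_squares
cm=np.load('w1.npy',allow_pickle=True).item()
px=lambda p:np.array(p)/2.727+[185,95]-.3
lip=px([[120,38],[485,112]]); hub=px([[260,345],[265,465],[157,293],[358,292]])
ext=px([[88,335],[428,335],[260,170],[260,517]])
a=np.arange(360)*np.pi/180
def model(p):
    x,y,yaw,d,dz=p;R=cupR(yaw);o=np.array([x,y,.102])
    L=np.array([[-.105,.0825,.034],[-.105,-.0825,.034]])@Rz(yaw).T+[x,y,0]
    D=[[0,0,.008]]+[[.046*np.cos(d+k*2*np.pi/3),.046*np.sin(d+k*2*np.pi/3),.006] for k in (0,1,2)]
    E=proj(cm,np.c_[.0665*np.cos(a),.0665*np.sin(a),0*a+.026]@R.T+o)
    e=np.array([E[:,0].min(),E[:,0].max(),E[:,1].min(),E[:,1].max()])
    return proj(cm,L),proj(cm,np.array(D)@R.T+o),e
def dogs_match(P):
    return np.r_[P[:1],[P[1:][np.argmin(np.linalg.norm(P[1:]-h,axis=1))] for h in hub[1:]]]
e0=np.array([ext[0,0],ext[1,0],ext[2,1],ext[3,1]])
def f(p):
    l,D,e=model(p); return np.r_[(l-lip).ravel()*.5,(dogs_match(D)-hub).ravel(),e-e0]
r=least_squares(f,[.545,-.242,-.54,.15,0]);print(r.x,np.degrees(r.x[2:4]),np.round(r.fun,1))
g=lambda p:f([*p,0])[4:]
def f2(p): return np.r_[f([p[0],p[1],-.543,p[2],0])[4:]]
r=least_squares(f2,[.545,-.242,.15]);print(r.x,np.degrees(r.x[2]),np.round(r.fun,1))
```

```text
[ 0.54242185 -0.24564916 -1.12524932  0.72934438  0.        ] [-64.47203695  41.78835484] [ 75.4  40.6 -38.1 -20.5  -2.7  -0.1  -3.7  -1.2  -2.   -2.2  -6.7  -1.6
   2.2  -1.6  -0.7   1.2]
[ 0.54586087 -0.24197956  0.18996207] 10.88402515218722 [-0.3  0.7 -0.9 -0.2  0.1 -0.3 -1.2 -0.6 -0.9  3.1  0.3  0.3]
```

Run:
```python
from h import *
from scipy.optimize import least_squares
cm=np.load('w1.npy',allow_pickle=True).item()
px=lambda p:np.array(p)/2.727+[185,95]-.3
lip=px([[485,112],[120,38]]); hub=px([[260,345],[265,465],[157,293],[358,292]])
ext=px([[88,335],[428,335],[260,170],[260,517]])
a=np.arange(360)*np.pi/180
def model(p):
    x,y,yaw,d=p;R=cupR(yaw);o=np.array([x,y,.102])
    L=np.array([[-.105,.0825,.034],[-.105,-.0825,.034]])@Rz(yaw).T+[x,y,0]
    # dogs: k=0 up slope (image bottom)
    D=[[0,0,.008]]+[[.046*np.cos(t),.046*np.sin(t),.007] for t in (d,d-2*np.pi/3,d+2*np.pi/3)]
    E=proj(cm,np.c_[.0665*np.cos(a),.0665*np.sin(a),0*a+.026]@R.T+o)
    return proj(cm,L),proj(cm,np.array(D)@R.T+o),np.array([E[:,0].min(),E[:,0].max(),E[:,1].min(),E[:,1].max()])
e0=np.array([ext[0,0],ext[1,0],ext[2,1],ext[3,1]])
def f(p):
    l,D,e=model(p); return np.r_[(l-lip).ravel()*.5,(D-hub).ravel(),e-e0]
r=least_squares(f,[.545,-.242,-.54,.15]);print(r.x,np.degrees(r.x[2:4]),np.round(r.fun,1))
print(np.round(model(r.x)[1],1),hub)
```

```text
[ 0.5458591  -0.24206767 -0.55839317  0.20398861] [-31.9935717   11.68768662] [ 0.1  0.5 -0.4  0.1 -0.3  0.7 -0.8 -0.2  0.  -0.5 -1.1 -0.8 -0.8  3.1
  0.3  0.4]
[[279.8 221.9]
 [281.1 265. ]
 [242.3 201.6]
 [314.9 201. ]] [[280.04286762 221.21265127]
 [281.87638431 265.21705171]
 [242.27242391 202.14407774]
 [315.97979465 201.7773744 ]]
```

Call:
jog_arm --pt "432 90 308 -1.34" --pt "432 90 308 -1.34" --pt "432 90 308 -1.34" --pt "432 90 308 -1.34" --pt "432 90 308 -1.34" --pt "432 90 308 -1.34" --pt "432 90 308 -1.34" --pt "432 90 308 -1.34" --pt "432 90 308 -1.34" --pt "432 90 308 -1.34"

```text
t: 6.55
ee_pos: [0.3615, 0.2911, 0.2398]
eef_rot: [[-0.835, 0.001, -0.55], [0.55, 0.0, -0.835], [-0.001, -1.0, -0.001]]
wrist_force: [0.2, -0.8, 0.0]
width: 0.0856
```

Run:
```python
from h import *
s=get_state();cm=camera_model('wrist');im=read_camera('wrist');cv2.imwrite('pics/w2.png',im)
np.save('w2.npy',cm,allow_pickle=True)
for q in ['wheel','wheel_grip']:
    print(q,[(np.round(d['at'],4),d['score']) for d in mark_of('wrist',q)[:2]])
print(s['t'],s['ee_pos'],s['joint_vel'],s['joints'])
print(s['eef_rot'])
```

```text
wheel [(array([0.3789, 0.3142, 0.0083]), 0.63)]
wheel_grip [(array([0.3775, 0.3133, 0.0713]), 0.66)]
6.55 [0.36145367 0.291141   0.23977157] [-0.06176657 -0.01655488 -0.00623324  0.01313544 -0.02182486 -0.0217675 ] [ 5.19083931e-01  1.59980055e-01 -3.90691005e-01  1.01873781e+00
 -4.00428475e-04 -4.69114703e-01]
[[-8.35035388e-01  1.40333895e-03 -5.50194449e-01]
 [ 5.50195358e-01  3.40614675e-04 -8.35035899e-01]
 [-9.84434097e-04 -9.99998957e-01 -1.05653588e-03]]
```

View pics/w2.png

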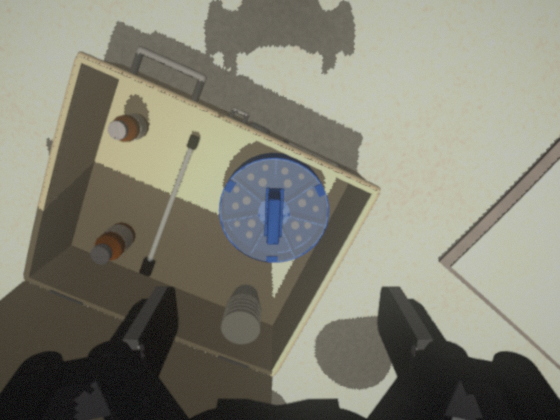

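Run:
```python
from h import *
cm=np.load('w2.npy',allow_pickle=True).item()
im=cv2.imread('pics/w2.png'); cv2.imwrite('pics/w2z.png',cv2.resize(im[145:275,210:340],(600,600),interpolation=cv2.INTER_CUBIC))
```

```text
(no output)
```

View pics/w2z.png

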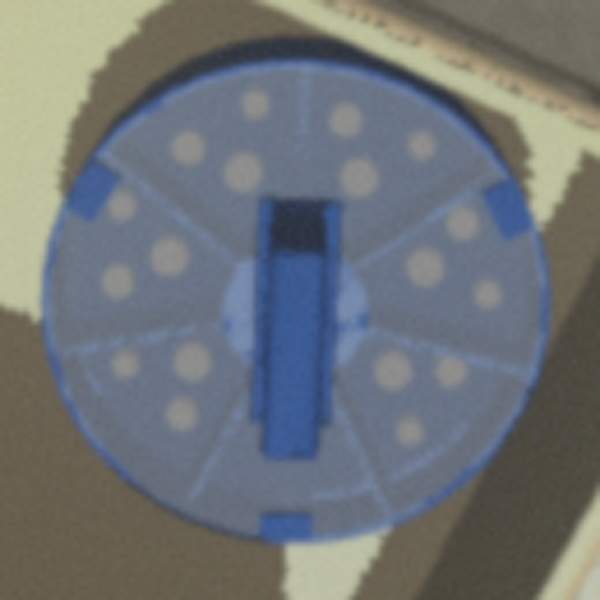

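Run:
```python
from h import *
cm=np.load('w2.npy',allow_pickle=True).item()
px=lambda p:np.array(p)*130/600+[210,145]-.4
P=onplane(cm,px([[287,527],[92,188],[508,208]]),[0,0,.039],[0,0,1]);c=P.mean(0)
print(c,np.degrees(np.arctan2(*(P-c)[:,[1,0]].T)),np.linalg.norm(P-c,axis=1))
P=onplane(cm,px([[42,300],[548,300],[300,58],[300,543]]),[0,0,.038],[0,0,1]);print('rim',P[:2].mean(0),P[2:].mean(0),np.linalg.norm(P[0]-P[1]),np.linalg.norm(P[2]-P[3]))
B=onplane(cm,px([[299,250],[290,458]]),[0,0,.068],[0,0,1]);b=B.mean(0)
print('bar',b,np.degrees(np.arctan2(*(B[1]-B[0])[[1,0]])),np.linalg.norm(B[1]-B[0]))
s=get_state();T=s['eef_rot'];print(s['ee_pos'],T.T@(np.array([b[0],b[1],.05])-s['ee_pos'])*1000,np.degrees(np.arctan2(T[1,0],T[0,0])))
```

```text
[0.37831587 0.31255573 0.039     ] [ 54.26184709 -66.14771256 174.02811414] [0.05163913 0.05166902 0.05133399]
rim [0.37703405 0.31028921 0.038     ] [0.377686  0.3132936 0.038    ] 0.11088862020866007 0.11172557223423993
bar [0.37820087 0.31244875 0.068     ] 54.120764800120334 0.04459546300172334
[0.36317292 0.28859894 0.24027182] [  1.08637791 190.3042976  -27.94839205] 146.2912568058565
```

Call:
jog_arm --pt "1 60 -28 0.038" --pt "1 110 -28 0.038" --pt "1 150 -28 0.038" --pt "1 180 -28 0.038" --pt "1 195 -28 0.038" --pt "1 195 -28 0.038" --grip 1

```text
t: 7.45
ee_pos: [0.3784, 0.3116, 0.0451]
eef_rot: [[-0.809, 0.001, -0.587], [0.587, -0.001, -0.809], [-0.001, -1.0, -0.0]]
wrist_force: [-0.0, 0.2, 1.1]
width: 0.0853
```

Call:
jog_arm --pt "0 0 0 0" --pt "0 0 0 0" --pt "0 0 0 0" --pt "0 0 0 0" --pt "0 0 0 0" --pt "0 0 0 0" --grip -1 --squeeze 30

```text
t: 8.2
ee_pos: [0.3787, 0.3117, 0.0456]
eef_rot: [[-0.809, 0.002, -0.587], [0.587, -0.0, -0.809], [-0.002, -1.0, -0.001]]
wrist_force: [0.3, -1.0, 5.2]
width: 0.0112
```

Call:
jog_arm --pt "0 -20 0 0" --pt "0 -60 0 0" --pt "0 -110 0 0" --pt "0 -160 0 0" --pt "0 -205 0 0" --pt "0 -205 0 0"

```text
t: 8.95
ee_pos: [0.3799, 0.313, 0.2535]
eef_rot: [[-0.809, 0.007, -0.587], [0.587, 0.003, -0.809], [-0.004, -1.0, -0.007]]
wrist_force: [0.1, 0.5, -3.6]
width: 0.0114
```

Run:
```python
from h import *
s=get_state();im=read_camera('side');cv2.imwrite('pics/s3.png',np.hstack([cv2.resize(im[200:400,180:380],(400,400)),cv2.resize(read_camera('wrist'),(400,300))[0:400] if 0 else cv2.copyMakeBorder(cv2.resize(read_camera('wrist'),(400,300)),0,100,0,0,0)]))
T=s['eef_rot'];print(s['t'],s['wrist_force'],s['width'],s['ee_pos'],s['joints'])
# plan: target
cup=np.array([.5459,-.242,.102]);yaw=np.radians(-32);R=cupR(yaw)
cx=np.array([np.cos(yaw),np.sin(yaw)])
for off in (-.016,):
    t=np.r_[cup[:2]+off*cx,.27]; print(t,T.T@(t-s['ee_pos'])*1000,'roll',np.arctan2(T[1,0],T[0,0])-np.radians(71.5))
```

```text
8.95 [ 0.07501146  0.47196685 -3.55370505] 0.011422284586152355 [0.37991295 0.31295276 0.25353208] [ 0.53976591  0.1983654  -0.30676193  1.05797459 -0.00128683 -0.40348058]
[ 0.53233123 -0.23352129  0.27      ] [-444.31918882  -16.91832113  352.74727721] roll 1.2661136446081396
```

View pics/s3.png

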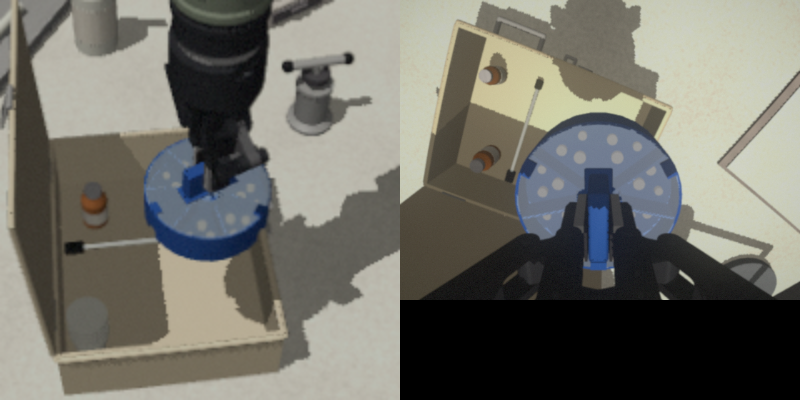

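Call:
jog_arm --pt "-20 -17 16 0.05" --pt "-65 -17 52 0.18" --pt "-115 -17 91 0.32" --pt "-165 -17 131 0.47" --pt "-220 -17 175 0.63" --pt "-275 -17 218 0.79" --pt "-325 -17 258 0.93" --pt "-375 -17 298 1.07" --pt "-415 -17 330 1.19" --pt "-444 -17 353 1.266"

```text
t: 10.3
ee_pos: [0.5289, -0.2369, 0.2641]
eef_rot: [[0.322, -0.003, -0.947], [0.947, 0.002, 0.322], [0.001, -1.0, 0.003]]
wrist_force: [0.2, 1.1, -1.4]
width: 0.0111
```

Call:
jog_arm --pt "0 0 0 0" --pt "0 0 0 0" --squeeze 20

```text
t: 10.55
ee_pos: [0.5274, -0.2359, 0.2614]
eef_rot: [[0.322, -0.007, -0.947], [0.947, 0.005, 0.322], [0.002, -1.0, 0.009]]
wrist_force: [0.6, 0.7, -2.0]
width: 0.0116
```

```bash
cat > go.py <<'E'
from h import *
import sys
# desired G path: u (along cup x horiz, mm), v lateral(cup y), z TCP mm ; prints tool shifts
s=get_state();T=s['eef_rot'];yaw=np.radians(-32)
cx=np.array([np.cos(yaw),np.sin(yaw)]);cy=np.array([-cx[1],cx[0]]);c=np.array([.5459,-.242])
d=s['ee_pos'][:2]-c
print('t',s['t'],'u v z mm',np.round([d@cx*1e3,d@cy*1e3,s['ee_pos'][2]*1e3],1),'yaw',np.degrees(np.arctan2(T[1,0],T[0,0])),'F',s['wrist_force'].round(1),'M',s['ft_torque'].round(2),'w',s['width'])
for a in sys.argv[1:]:
    u,v,z,y=map(float,a.split(',')); t=np.r_[c+cx*u/1e3+cy*v/1e3,z/1e3]
    print(a,np.round(T.T@(t-s['ee_pos'])*1000,1),'roll',round(np.arctan2(T[1,0],T[0,0])-np.radians(y),3))
E
python3 go.py -16,0,250,71.5 -16,0,200,71.5 -20,0,185,71.5 -25,0,168,71.5 -33,0,145,71.5
python3 - <<'E'
from h import *
im=read_camera('side');cv2.imwrite('pics/s4.png',np.hstack([cv2.resize(im[90:220,230:360],(400,400)),cv2.resize(read_camera('scene')[190:310,150:270],(400,400))]))
E
```

```text
t 10.55 u v z mm [-18.9  -4.6 261.4] yaw 71.23666911201663 F [ 0.6  0.7 -2. ] M [0.03 0.01 0.01] w 0.011554528929820729
-16,0,250,71.5 [ 3.8 11.3 -4. ] roll -0.005
-16,0,200,71.5 [ 3.7 61.3 -4.4] roll -0.005
-20,0,185,71.5 [ 4.6 76.4 -0.6] roll -0.005
-25,0,168,71.5 [ 5.7 93.4  4.1] roll -0.005
-33,0,145,71.5 [  7.5 116.5  11.7] roll -0.005
```

View pics/s4.png

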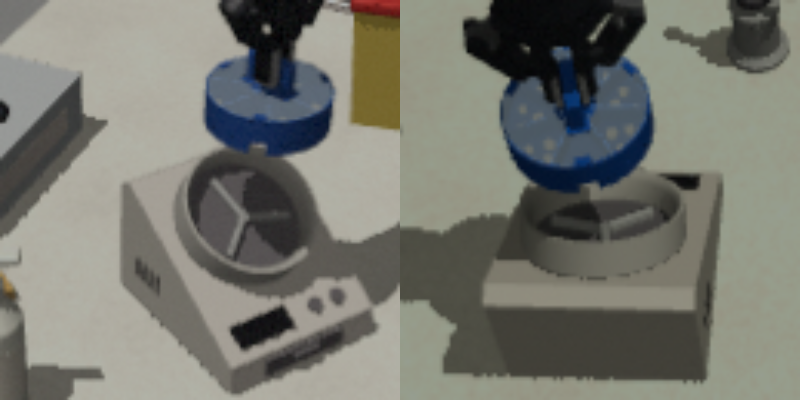

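```bash
python3 go.py -16,0,210,71.5 -16,0,197,71.5 -19,0,190,71.5 -22,0,183,71.5 -24,0,177,71.5 -26,0,171,71.5
```

```text
t 10.65 u v z mm [-18.6  -3.7 262.9] yaw 71.3311429733506 F [ 0.1  0.3 -2.5] M [ 0.03 -0.02 -0.03] w 0.011821628759176838
-16,0,210,71.5 [ 2.9 52.9 -3.7] roll -0.003
-16,0,197,71.5 [ 2.9 65.9 -3.8] roll -0.003
-19,0,190,71.5 [ 3.6 72.9 -0.9] roll -0.003
-22,0,183,71.5 [ 4.3 80.   2. ] roll -0.003
-24,0,177,71.5 [ 4.7 86.   3.9] roll -0.003
-26,0,171,71.5 [ 5.2 92.   5.8] roll -0.003
```

Call:
jog_arm --pt "3 30 -3.5 0" --pt "3 53 -3.5 0" --pt "3 60 -3.5 0" --pt "3 66 -3.5 0" --pt "3.5 70 -2 0" --pt "4 75 0 0" --pt "4.5 80 2 0" --pt "4.5 83 3 0"

```text
t: 11.65
ee_pos: [0.526, -0.2297, 0.1797]
eef_rot: [[0.32, -0.005, -0.947], [0.947, 0.004, 0.32], [0.002, -1.0, 0.006]]
wrist_force: [-0.2, -0.5, -2.5]
width: 0.0112
```

```bash
python3 go.py -24,0,177,71.5 -26,0,171,71.5 -28.5,0,158,71.5 -30,0,145,71.5
python3 - <<'E'
from h import *
im=read_camera('side');cv2.imwrite('pics/s5.png',np.hstack([cv2.resize(im[90:220,230:360],(400,400)),cv2.resize(read_camera('scene')[190:310,150:270],(400,400))]))
E
```

```text
t 11.65 u v z mm [-2.340e+01 -1.000e-01  1.797e+02] yaw 71.32499460376415 F [-0.2 -0.5 -2.5] M [ 0.   -0.01 -0.01] w 0.011157868470785383
-24,0,177,71.5 [0.2 2.7 0.6] roll -0.003
-26,0,171,71.5 [0.7 8.7 2.5] roll -0.003
-28.5,0,158,71.5 [ 1.2 21.7  4.8] roll -0.003
-30,0,145,71.5 [ 1.6 34.7  6.2] roll -0.003
```

View pics/s5.png

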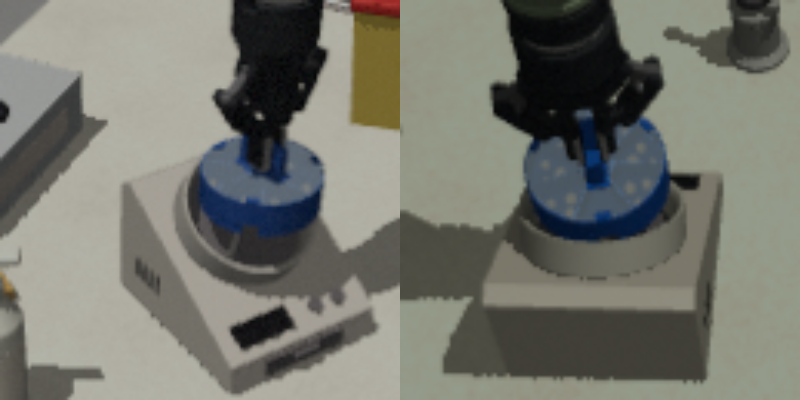

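Call:
jog_arm --pt "0 5 0 0" --pt "0 10 0 0" --pt "0 14 0.5 0" --pt "0 14 0.5 0"

```text
t: 12.25
ee_pos: [0.5251, -0.2295, 0.1651]
eef_rot: [[0.32, -0.007, -0.947], [0.947, 0.004, 0.32], [0.001, -1.0, 0.007]]
wrist_force: [-0.9, -1.3, -3.1]
width: 0.0112
```

```bash
python3 go.py -25,0,165,71.5 -26,0,160,71.5 -28,0,150,71.5 -30,0,143,71.5
```

```text
t 12.25 u v z mm [-24.3  -0.4 165.1] yaw 71.31416151056135 F [-0.9 -1.3 -3.1] M [-0.13  0.06 -0.02] w 0.011159596206173293
-25,0,165,71.5 [0.6 0.1 0.6] roll -0.003
-26,0,160,71.5 [0.8 5.1 1.5] roll -0.003
-28,0,150,71.5 [ 1.2 15.1  3.4] roll -0.003
-30,0,143,71.5 [ 1.7 22.1  5.3] roll -0.003
```

Call:
jog_arm --pt "0.5 4 1 0" --pt "1 8 2 0" --pt "1 12 3 0" --pt "1 12 3 0"

```text
t: 12.75
ee_pos: [0.5202, -0.2271, 0.1541]
eef_rot: [[0.321, -0.01, -0.947], [0.947, 0.003, 0.321], [-0.0, -1.0, 0.011]]
wrist_force: [-8.2, 3.0, 8.8]
width: 0.0111
```

```bash
python3 go.py -28,0,150,71.5 -30,0,143,71.5
python3 - <<'E'
from h import *
im=read_camera('side');cv2.imwrite('pics/s6.png',np.hstack([cv2.resize(im[90:220,230:360],(400,400)),cv2.resize(read_camera('scene')[190:310,150:270],(400,400))]))
E
```

```text
t 12.75 u v z mm [-29.7  -1.  154.1] yaw 71.26974080478769 F [-8.2  3.   8.8] M [ 0.13  1.71 -0.21] w 0.011147079826490717
-28,0,150,71.5 [ 0.6  4.1 -1.9] roll -0.004
-30,0,143,71.5 [ 1.  11.1 -0. ] roll -0.004
```

View pics/s6.png

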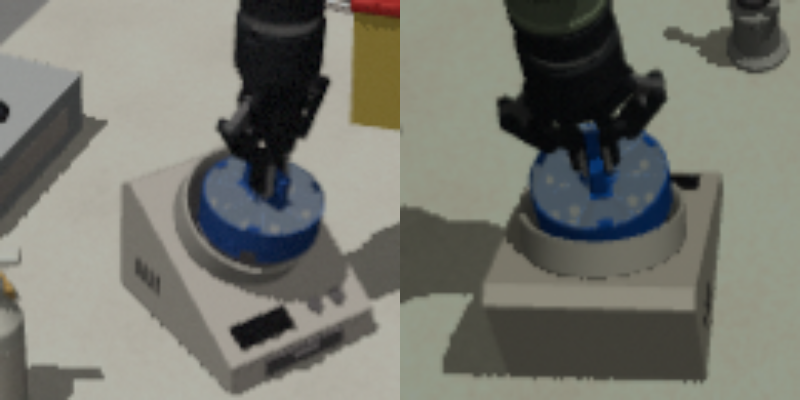

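Call:
jog_arm --pt "0.5 3 0 0" --pt "0.5 6 0 0" --pt "1 9 0 0" --pt "1 9 0 0"

```text
t: 13.35
ee_pos: [0.5194, -0.2245, 0.15]
eef_rot: [[0.32, -0.01, -0.947], [0.947, 0.004, 0.32], [0.0, -1.0, 0.011]]
wrist_force: [-14.4, 12.1, 34.6]
width: 0.0111
```

```bash
python3 go.py -28,0,150,71.5 -30,0,143,71.5
python3 - <<'E'
from h import *
im=read_camera('side');cv2.imwrite('pics/s7.png',np.hstack([cv2.resize(im[90:220,230:360],(400,400)),cv2.resize(read_camera('scene')[190:310,150:270],(400,400))]))
for c in ['side','scene']:
  for q in ['wheel','wheel_grip']: print(c,q,[(np.round(d['at'],4),d['score']) for d in mark_of(c,q)[:2]])
E
```

```text
t 13.35 u v z mm [-31.7   0.8 150. ] yaw 71.3135986185412 F [-14.4  12.1  34.6] M [ 1.4   2.87 -0.24] w 0.011134275978646985
-28,0,150,71.5 [-1.6 -0.1 -3.4] roll -0.003
-30,0,143,71.5 [-1.2  7.  -1.6] roll -0.003
side wheel [(array([ 0.5247, -0.2279,  0.1102]), 0.86)]
side wheel_grip [(array([ 0.5182, -0.2251,  0.1749]), 0.55)]
scene wheel [(array([ 0.5303, -0.2295,  0.1134]), 0.79), (array([0.4714, 0.3943, 0.0046]), 0.36)]
scene wheel_grip [(array([ 0.5217, -0.2254,  0.1724]), 0.68)]
```

View pics/s7.png

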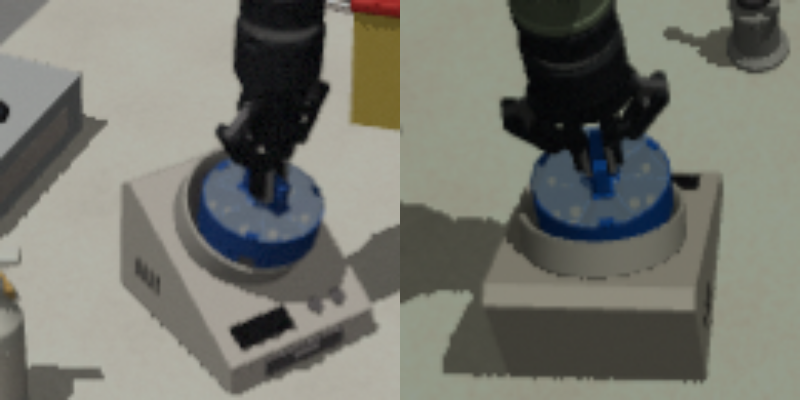

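```bash
python3 go.py -31,0,154,71.5 -16,0,163,71.5
```

```text
t 13.65 u v z mm [-31.7   0.8 150. ] yaw 71.31110977114683 F [-15.7  11.8  34.1] M [ 1.31  2.85 -0.25] w 0.011386662188576228
-31,0,154,71.5 [-0.9 -4.  -0.5] roll -0.003
-16,0,163,71.5 [ -4.4 -13.2 -15. ] roll -0.003
```

Call:
jog_arm --pt "-1 -5 -1 0" --pt "-2 -8 -5 0" --pt "-3 -11 -9 0" --pt "-4 -13 -12 0" --pt "-4 -13 -15 0" --pt "-4 -13 -15 0"

```text
t: 14.4
ee_pos: [0.5296, -0.2313, 0.1612]
eef_rot: [[0.32, -0.017, -0.947], [0.947, 0.008, 0.32], [0.002, -1.0, 0.018]]
wrist_force: [-7.3, 3.3, -0.7]
width: 0.0111
```

```bash
python3 go.py -16,0,163,71.5
python3 - <<'E'
from h import *
im=read_camera('side');cv2.imwrite('pics/s8.png',np.hstack([cv2.resize(im[90:220,230:360],(400,400)),cv2.resize(read_camera('scene')[190:310,150:270],(400,400))]))
for c in ['side','scene']:
  for q in ['wheel','wheel_grip']: print(c,q,[(np.round(d['at'],4),d['score']) for d in mark_of(c,q)[:2]])
E
```

```text
t 14.4 u v z mm [-19.5   0.4 161.2] yaw 71.31765026690536 F [-7.3  3.3 -0.7] M [ 0.73  1.46 -0.07] w 0.011094622331102326
-16,0,163,71.5 [-1.2 -1.9 -3.3] roll -0.003
side wheel [(array([ 0.5367, -0.2315,  0.1207]), 0.59), (array([0.475 , 0.3905, 0.0066]), 0.21)]
side wheel_grip [(array([ 0.5312, -0.2292,  0.1825]), 0.68)]
scene wheel [(array([ 0.539 , -0.2327,  0.1256]), 0.72), (array([0.4773, 0.2497, 0.0013]), 0.66)]
scene wheel_grip [(array([ 0.5349, -0.232 ,  0.1833]), 0.65), (array([ 0.476 ,  0.2526, -0.0006]), 0.61)]
```

View pics/s8.png

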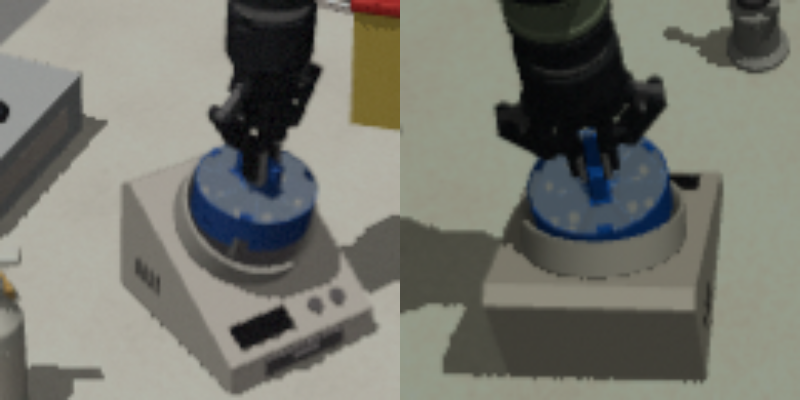

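Call:
jog_arm --pt "0 0 0 0" --pt "0 0 0 0" --pt "0 0 0 0" --pt "0 0 0 0" --grip 0

```text
t: 15.2
ee_pos: [0.5299, -0.2316, 0.1614]
eef_rot: [[0.32, -0.016, -0.947], [0.947, 0.007, 0.32], [0.002, -1.0, 0.017]]
wrist_force: [0.2, 0.7, -0.4]
width: 0.0428
```

```bash
python3 go.py -30,0,152,71.5
python3 - <<'E'
from h import *
im=read_camera('side');cv2.imwrite('pics/s9.png',np.hstack([cv2.resize(im[90:220,230:360],(400,400)),cv2.resize(read_camera('scene')[190:310,150:270],(400,400))]))
for c in ['side','scene']:
  for q in ['wheel','wheel_grip']: print(c,q,[(np.round(d['at'],4),d['score']) for d in mark_of(c,q)[:2]])
E
```

```text
t 15.2 u v z mm [-19.1   0.4 161.4] yaw 71.31763406240945 F [ 0.2  0.7 -0.4] M [-0.    0.02  0.01] w 0.04281239735134159
-30,0,152,71.5 [ 2.1  9.6 10.6] roll -0.003
side wheel [(array([ 0.5404, -0.2332,  0.1113]), 0.63)]
side wheel_grip [(array([ 0.5222, -0.2272,  0.1712]), 0.75), (array([ 0.5421, -0.2419, -0.0007]), 0.39)]
scene wheel [(array([ 0.5404, -0.2355,  0.1107]), 0.62), (array([ 0.6948, -0.0104,  0.0019]), 0.39)]
scene wheel_grip [(array([ 0.5225, -0.2286,  0.1705]), 0.9)]
```

View pics/s9.png

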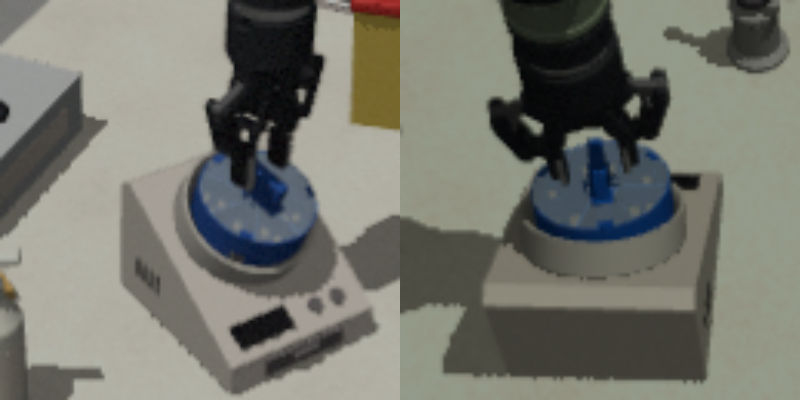

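Call:
jog_arm --pt "0 -15 0 0" --pt "0 -40 0 0" --pt "0 -60 0 0"

```text
t: 15.88
ee_pos: [0.531, -0.2321, 0.2233]
eef_rot: [[0.32, -0.015, -0.947], [0.947, 0.007, 0.32], [0.002, -1.0, 0.016]]
wrist_force: [0.9, -0.6, 0.6]
width: 0.0426
```

```bash
python3 - <<'E'
from h import *
im=read_camera('side');cv2.imwrite('pics/s10.png',np.hstack([cv2.resize(im[110:210,255:355],(400,400)),cv2.resize(read_camera('wrist')[120:320,180:380],(400,400))]))
for c in ['side','wrist']:
  for q in ['wheel','wheel_grip']: print(c,q,[(np.round(d['at'],4),d['score']) for d in mark_of(c,q)[:2]])
E
python3 go.py -52,0,150,71.5 -52,0,137,71.5
```

```text
side wheel [(array([ 0.5358, -0.2328,  0.11  ]), 0.9)]
side wheel_grip [(array([ 0.5213, -0.2257,  0.1707]), 0.8)]
wrist wheel [(array([ 0.5411, -0.2384,  0.1136]), 0.71)]
wrist wheel_grip [(array([ 0.521 , -0.2304,  0.1765]), 0.97)]
t 16.175 u v z mm [-18.9   0.5 220.5] yaw 71.3133250051542 F [-0.4 -0.1 -0.4] M [ 0.05 -0.04 -0.04] w 0.04256881267814254
-52,0,150,71.5 [ 7.  71.1 31. ] roll -0.003
-52,0,137,71.5 [ 7.  84.1 30.7] roll -0.003
```

View pics/s10.png

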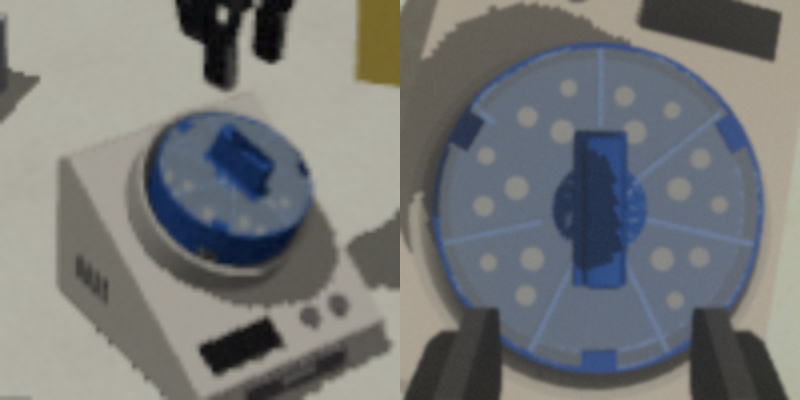

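```bash
python3 go.py -80,-8,200,71.5 -80,-8,147,71.5 -60,-8,147,71.5 -50,-6,147,71.5
```

```text
t 16.175 u v z mm [-18.9   0.5 220.5] yaw 71.3133250051542 F [-0.4 -0.1 -0.4] M [ 0.05 -0.04 -0.04] w 0.04256881267814254
-80,-8,200,71.5 [ 5.8 21.7 61. ] roll -0.003
-80,-8,147,71.5 [ 5.6 74.7 60. ] roll -0.003
-60,-8,147,71.5 [ 1.  74.3 40.6] roll -0.003
-50,-6,147,71.5 [ 0.7 74.1 30.4] roll -0.003
```

Call:
jog_arm --pt "3 10 40 0" --pt "5 22 61 0" --pt "5 50 60 0" --pt "5 74 60 0" --pt "5 74 60 0" --pt "3 74 50 0" --pt "1 74 42 0" --grip -1

```text
t: 17.05
ee_pos: [0.4909, -0.2175, 0.1484]
eef_rot: [[0.32, -0.015, -0.947], [0.947, 0.007, 0.32], [0.002, -1.0, 0.017]]
wrist_force: [-4.0, 2.8, 3.5]
width: 0.0002
```

```bash
python3 go.py -50,-6,147,71.5  -40,-6,147,71.5
python3 - <<'E'
from h import *
im=read_camera('side');cv2.imwrite('pics/s11.png',np.hstack([cv2.resize(im[110:210,255:355],(400,400)),cv2.resize(read_camera('wrist')[120:420,130:430],(400,400))]))
E
```

```text
t 17.05 u v z mm [-59.6  -8.3 148.4] yaw 71.31842740448626 F [-4.   2.8  3.5] M [0.76 1.1  0.07] w 0.0002395190005574859
-50,-6,147,71.5 [ 0.1  1.2 -9.9] roll -0.003
-40,-6,147,71.5 [ -2.3   1.  -19.7] roll -0.003
```

View pics/s11.png

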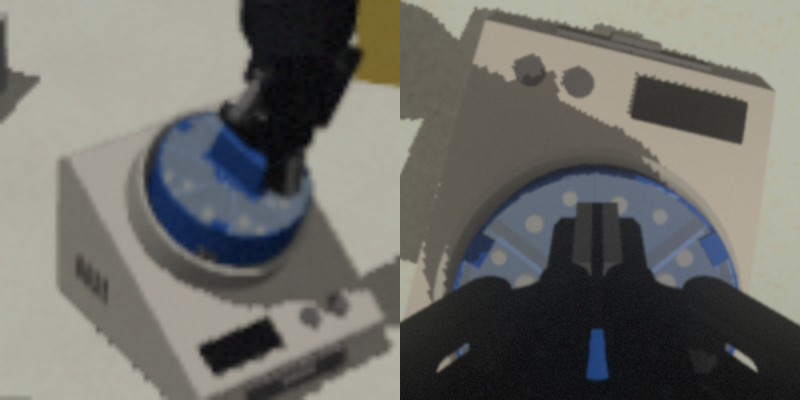

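Call:
jog_arm --pt "0 1 -3 0" --pt "0 1 -6 0" --pt "0 1 -6 0"

```text
t: 17.52
ee_pos: [0.4913, -0.2173, 0.1466]
eef_rot: [[0.321, -0.026, -0.947], [0.947, 0.01, 0.32], [0.002, -1.0, 0.028]]
wrist_force: [-14.4, 4.5, 11.2]
width: 0.0003
```

```bash
python3 go.py -50,-6,147,71.5  -40,-6,147,71.5
python3 - <<'E'
from h import *
im=read_camera('side');cv2.imwrite('pics/s12.png',np.hstack([cv2.resize(im[110:210,255:355],(400,400)),cv2.resize(read_camera('wrist')[120:420,130:430],(400,400))]))
for c in ['side']:
  for q in ['wheel','wheel_grip']: print(c,q,[(np.round(d['at'],4),d['score']) for d in mark_of(c,q)[:2]])
E
```

```text
t 17.525 u v z mm [-59.4  -8.  146.6] yaw 71.30144486901601 F [-14.4   4.5  11.2] M [0.92 2.76 0.04] w 0.00030628261824847385
-50,-6,147,71.5 [-0.2 -0.6 -9.6] roll -0.003
-40,-6,147,71.5 [ -2.5  -0.9 -19.3] roll -0.003
side wheel [(array([ 0.5366, -0.235 ,  0.1085]), 0.67)]
side wheel_grip [(array([ 0.5216, -0.227 ,  0.1704]), 0.76)]
```

View pics/s12.png

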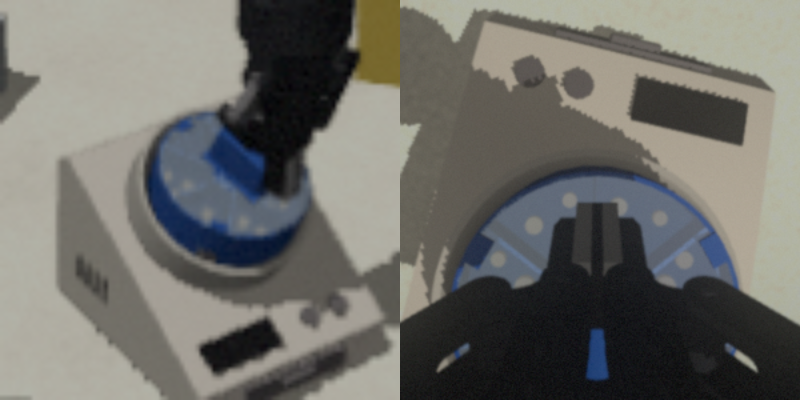

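Call:
jog_arm --pt "0 0 5 0" --pt "0 8 5 0" --pt "0 14 5 0" --pt "0 18 5 0"

```text
t: 18.23
ee_pos: [0.4865, -0.2161, 0.1286]
eef_rot: [[0.321, -0.025, -0.947], [0.947, 0.009, 0.321], [0.001, -1.0, 0.027]]
wrist_force: [-2.8, -0.9, 13.3]
width: -0.0002
```

```bash
python3 go.py
```

```text
t 18.225 u v z mm [-64.1  -9.5 128.6] yaw 71.29489786460641 F [-2.8 -0.9 13.3] M [ 0.01  0.54 -0.03] w -0.00019598319456436922
```

Call:
jog_arm --pt "0 3 0 0" --pt "0 5 0 0" --pt "0 5 0 0"

```text
t: 18.6
ee_pos: [0.4864, -0.2159, 0.1232]
eef_rot: [[0.321, -0.025, -0.947], [0.947, 0.01, 0.321], [0.001, -1.0, 0.027]]
wrist_force: [0.6, 0.4, 0.3]
width: -0.0001
```

```bash
python3 go.py
python3 - <<'E'
from h import *
im=read_camera('side');cv2.imwrite('pics/s13.png',np.hstack([cv2.resize(im[110:210,255:355],(400,400)),cv2.resize(read_camera('scene')[190:310,150:270],(400,400))]))
for c in ['side','scene']:
  for q in ['wheel','wheel_grip']: print(c,q,[(np.round(d['at'],4),d['score']) for d in mark_of(c,q)[:2]])
E
```

```text
t 18.6 u v z mm [-64.3  -9.4 123.2] yaw 71.29489446031053 F [0.6 0.4 0.3] M [ 0.05 -0.02  0.02] w -0.00013367815215718966
side wheel [(array([ 0.5432, -0.2332,  0.1079]), 0.84)]
side wheel_grip [(array([ 0.5186, -0.2305,  0.1668]), 0.57)]
scene wheel [(array([ 0.5447, -0.2338,  0.1115]), 0.73)]
scene wheel_grip [(array([ 0.5229, -0.2296,  0.1704]), 0.57), (array([0.5582, 0.3426, 0.3063]), 0.5)]
```

View pics/s13.png

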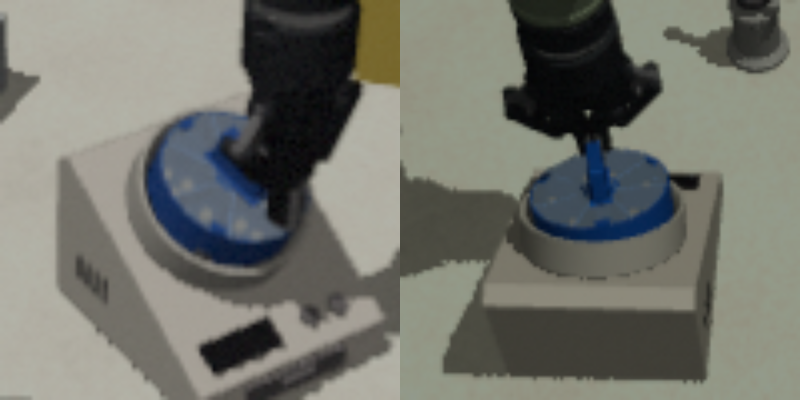

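Call:
jog_arm --pt "0 4 0 0" --pt "0 8 0 0" --pt "0 8 0 0"

```text
t: 19.27
ee_pos: [0.4857, -0.2155, 0.1148]
eef_rot: [[0.321, -0.026, -0.947], [0.947, 0.01, 0.32], [0.001, -1.0, 0.028]]
wrist_force: [-0.7, -0.5, -0.5]
width: -0.0002
```

```bash
python3 go.py
```

```text
t 19.275 u v z mm [-65.1  -9.5 114.8] yaw 71.29838194102967 F [-0.7 -0.5 -0.5] M [-0.04  0.05  0.01] w -0.00015883312598230948
```

Call:
jog_arm --pt "0 -30 0 0" --pt "0 -80 -10 0" --pt "0 -105 -30 0" --pt "0 -105 -43 0" --pt "0 -105 -43 0" --grip 0

```text
t: 19.9
ee_pos: [0.5291, -0.2303, 0.2172]
eef_rot: [[0.32, -0.028, -0.947], [0.947, 0.011, 0.32], [0.001, -1.0, 0.03]]
wrist_force: [-0.1, 0.0, -0.2]
width: 0.0426
```

```bash
python3 go.py
python3 - <<'E'
from h import *
im=read_camera('side');cm=camera_model('wrist');w=read_camera('wrist');np.save('w14.npy',cm,allow_pickle=True);cv2.imwrite('pics/w14.png',w);cv2.imwrite('pics/s14.png',np.hstack([cv2.resize(im[110:210,255:355],(400,400)),cv2.resize(w[120:320,180:380],(400,400))]))
for c in ['side','wrist']:
  for q in ['wheel','wheel_grip']: print(c,q,[(np.round(d['at'],4),d['score']) for d in mark_of(c,q)[:2]])
E
```

```text
t 19.9 u v z mm [-20.5   1.1 217.2] yaw 71.30954922305973 F [-0.1  0.  -0.2] M [ 0.03  0.05 -0.01] w 0.04264608155183905
side wheel [(array([ 0.5448, -0.2355,  0.1023]), 0.93)]
side wheel_grip [(array([ 0.5204, -0.2242,  0.1593]), 0.82)]
wrist wheel [(array([ 0.5425, -0.2414,  0.107 ]), 0.68)]
wrist wheel_grip [(array([ 0.5157, -0.2261,  0.1638]), 0.56)]
```

View pics/s14.png

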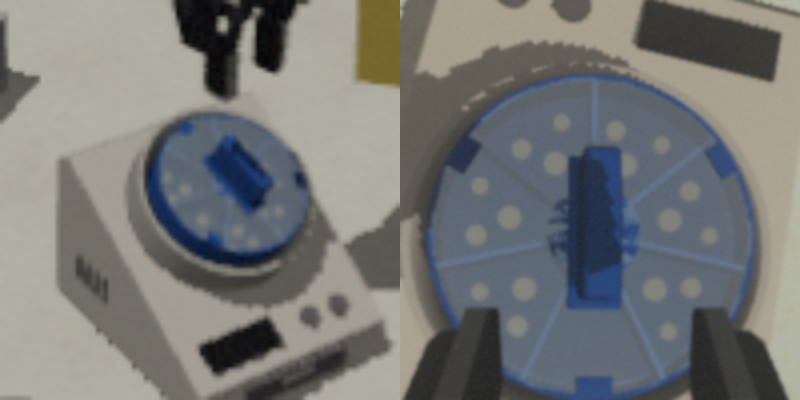

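```bash
cat > fitw.py <<'E'
from h import *
from scipy.optimize import least_squares
cup=np.array([.5459,-.242,.102]);R=cupR(np.radians(-32));a=np.arange(360)*np.pi/180
def fit(cm,tabs,rim,bar,w=1):
    # tabs: image order up-slope(+x), ... ; rim l r t b ; bar ends top
    def model(p,):
        x,y,z,th,rx,ry=p;Q=R@cv2.Rodrigues(np.array([rx,ry,0.]))[0]@Rz(th);o=cup+R@np.array([x,y,z])/1e3
        T=np.array([[.0515*np.cos(t),.0515*np.sin(t),.035] for t in (0,2*np.pi/3,-2*np.pi/3)])@Q.T+o
        E=proj(cm,np.c_[.056*np.cos(a),.056*np.sin(a),0*a+.034]@Q.T+o)
        B=np.array([[.023,0,.064],[-.023,0,.064]])@Q.T+o
        return np.r_[proj(cm,T).ravel(),E[:,0].min(),E[:,0].max(),E[:,1].min(),E[:,1].max(),proj(cm,B).ravel()]
    obs=np.r_[np.ravel(tabs),rim,np.ravel(bar)]
    f=lambda p:model(p)-obs
    for nm,g,p0 in [('free',lambda p:np.r_[f(p),(p[4:])*20],[0,0,4,.2,0,0]),
      ('home',lambda q:f([q[0],q[1],0,q[2],0,0]),[0,0,.2]),('ride',lambda q:f([q[0],q[1],8,q[2],0,0]),[0,0,.2])]:
        r=least_squares(g,p0);print(nm,np.round(r.x,3),'rms',np.sqrt((r.fun**2).mean()).round(2),np.round(r.fun[:14],1))
E
python3 - <<'E'
from fitw import *
cm=np.load('w14.npy',allow_pickle=True).item()
px=lambda p:np.array(p)/2+[180,120]-.25
t=px([[193,388],[322,158],[65,153]]);l=px([[28,230],[355,230],[193,73],[193,400]])
fit(cm,t,[l[0,0],l[1,0],l[2,1],l[3,1]],px([[200,300],[204,148]]))
E
```

```text
free [-3.492  1.394  2.22   0.199  0.021  0.077] rms 0.59 [-0.  -0.6  0.3  1.  -0.3  0.2 -0.2  0.  -0.   0.1  0.7  0.  -0.6 -0.6]
home [-0.848  0.676  0.197] rms 1.86 [-0.  -0.4 -1.7  3.   0.1  0.9 -0.2 -1.8  3.   0.6  2.3 -3.4  0.6 -2.3]
ride [0.485 0.077 0.196] rms 2.16 [ 0.1  2.2  0.4  1.7 -2.  -0.7 -3.1  0.9  0.3  3.4  2.7 -2.5  0.9 -4.2]
```

```bash
python3 -c "
import cv2
w=cv2.imread('pics/w14.png');cv2.imwrite('pics/w14z.png',cv2.resize(w[150:325,190:365],(700,600) if 0 else (600,600),interpolation=cv2.INTER_CUBIC))"
```

```text
(no output)
```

View pics/w14z.png

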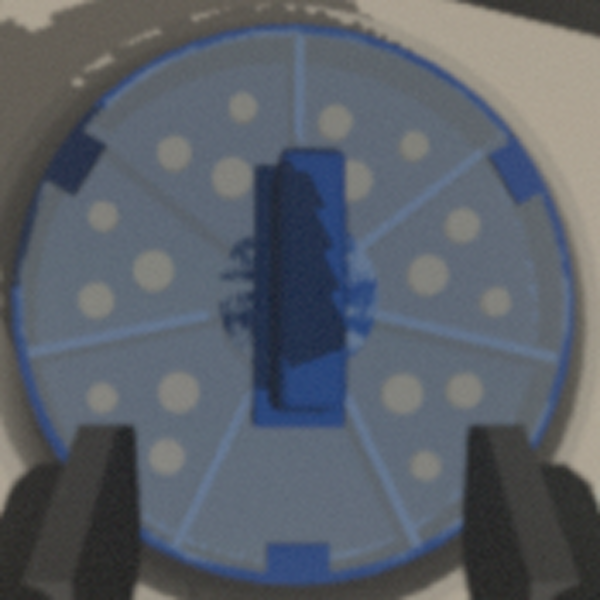

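```bash
python3 - <<'E'
from fitw import *
cm=np.load('w14.npy',allow_pickle=True).item()
px=lambda p:np.array(p)/3.4286+[190,150]-.35
t=px([[298,562],[518,170],[76,160]]);l=px([[13,230],[573,230],[193,27],[193,584]])
fit(cm,t,[l[0,0],l[1,0],l[2,1],l[3,1]],px([[308,408],[313,149]]))
E
python3 go.py -26,0,160,71.5 -31,0,152,71.5 -27,0,142,71.5
```

```text
free [-2.751  1.51   1.738  0.2    0.029  0.056] rms 0.51 [-0.4 -0.3 -0.3  0.8  0.1  0.6  0.   0.2 -0.5  0.1  0.6  0.1 -0.3 -0.6]
home [-0.83   0.486  0.199] rms 1.5 [-0.5 -0.2 -2.1  2.4  0.2  0.9 -0.2 -1.6  1.7  0.3  2.4 -2.4  1.  -1.7]
ride [ 0.501 -0.107  0.198] rms 2.0 [-0.4  2.3  0.1  1.  -1.9 -0.6 -3.   1.1 -1.1  3.1  2.7 -1.4  1.3 -3.6]
t 20.2 u v z mm [-21.2   0.9 217.8] yaw 71.2908798954307 F [0.1 0.1 0.1] M [-0.03  0.03  0.  ] w 0.04253122656568891
-26,0,160,71.5 [ 0.2 57.9  3.1] roll -0.004
-31,0,152,71.5 [ 1.3 66.1  7.8] roll -0.004
-27,0,142,71.5 [ 0.4 75.9  3.6] roll -0.004
```

```bash
python3 go.py -80,-6,190,71.5 -62,-6,120,71.5 -62,-6,112,71.5
```

```text
t 20.2 u v z mm [-21.2   0.9 217.8] yaw 71.2908798954307 F [0.1 0.1 0.1] M [-0.03  0.03  0.  ] w 0.04253122656568891
-80,-6,190,71.5 [ 6.8 29.6 58. ] roll -0.004
-62,-6,120,71.5 [ 2.5 99.  38.3] roll -0.004
-62,-6,112,71.5 [  2.5 107.   38.1] roll -0.004
```

Call:
jog_arm --pt "3 10 40 0" --pt "6 40 55 0" --pt "5 80 50 0" --pt "3 95 42 0" --pt "2.5 101 40 0" --pt "2.5 106 40 0" --pt "2.5 108 40 0" --grip -1

```text
t: 21.08
ee_pos: [0.4887, -0.2139, 0.1115]
eef_rot: [[0.321, -0.027, -0.947], [0.947, 0.01, 0.321], [0.001, -1.0, 0.029]]
wrist_force: [0.3, -0.4, 0.8]
width: -0.0004
```

```bash
python3 go.py
```

```text
t 21.075 u v z mm [-63.4  -6.5 111.5] yaw 71.29291733104047 F [ 0.3 -0.4  0.8] M [-0.02  0.   -0.01] w -0.00035305492448446364
```

Call:
jog_arm --pt "0 2 0 0" --pt "0 4 0 0" --pt "0 6 0 0" --pt "0 6 0 0"

```text
t: 21.58
ee_pos: [0.4892, -0.2143, 0.1087]
eef_rot: [[0.321, -0.025, -0.947], [0.947, 0.008, 0.32], [0.0, -1.0, 0.026]]
wrist_force: [-6.7, 3.7, 22.1]
width: -0.0001
```

```bash
python3 go.py
```

```text
t 21.575 u v z mm [-62.8  -6.6 108.7] yaw 71.30152134462894 F [-6.7  3.7 22.1] M [ 0.66  1.3  -0.04] w -6.61049213800584e-05
```

Call:
jog_arm --pt "0 -30 0 0" --pt "0 -80 0 0" --pt "0 -130 -20 0" --pt "0 -160 -35 0" --pt "0 -170 -35 0" --grip 1

```text
t: 22.2
ee_pos: [0.5281, -0.2277, 0.2798]
eef_rot: [[0.32, -0.021, -0.947], [0.947, 0.006, 0.32], [-0.001, -1.0, 0.022]]
wrist_force: [0.3, 0.3, -0.6]
width: 0.0854
```

```bash
python3 go.py
python3 - <<'E'
from h import *
im=read_camera('side');cm=camera_model('wrist');w=read_camera('wrist');np.save('w15.npy',cm,allow_pickle=True);cv2.imwrite('pics/w15.png',w);cv2.imwrite('pics/s15.png',np.hstack([cv2.resize(im[110:210,255:355],(400,400)),cv2.resize(read_camera('scene')[190:310,150:270],(400,400))]));cv2.imwrite('pics/w15z.png',cv2.resize(w[160:300,205:345],(600,600),interpolation=cv2.INTER_CUBIC))
for c in ['side','scene','wrist']:
  for q in ['wheel','wheel_grip']: print(c,q,[(np.round(d['at'],4),d['score']) for d in mark_of(c,q)[:2]])
E
```

```text
t 22.2 u v z mm [-22.7   2.6 279.8] yaw 71.31753297819579 F [ 0.3  0.3 -0.6] M [-0.01  0.01  0.01] w 0.08537525605047731
side wheel [(array([ 0.5444, -0.2411,  0.1015]), 0.65)]
side wheel_grip [(array([ 0.5193, -0.2241,  0.1551]), 0.86)]
scene wheel [(array([ 0.5472, -0.2409,  0.102 ]), 0.98), (array([ 0.4509,  0.274 , -0.0008]), 0.3)]
scene wheel_grip [(array([ 0.5221, -0.2249,  0.1568]), 0.59)]
wrist wheel [(array([ 0.5472, -0.2422,  0.1055]), 0.74)]
wrist wheel_grip [(array([ 0.5173, -0.2223,  0.1597]), 0.86)]
```

View pics/w15z.png

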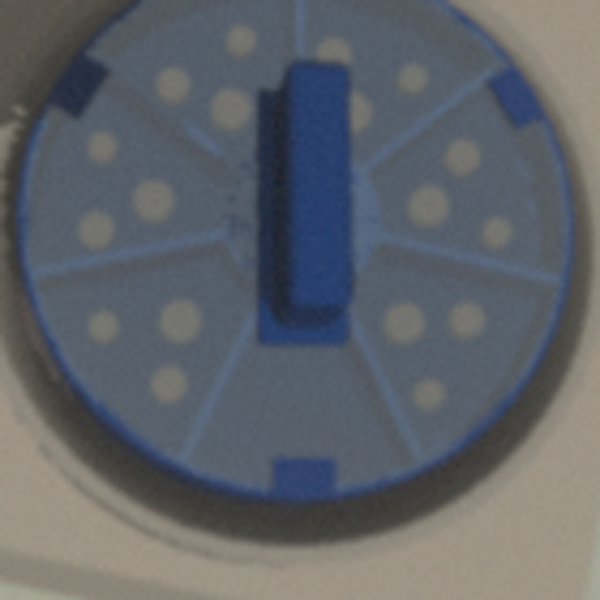

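View pics/s15.png

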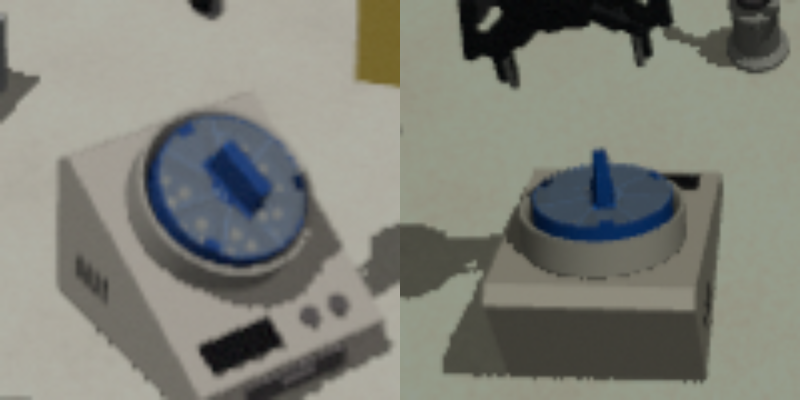

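```bash
sed -i 's/f=lambda p:model(p)-obs/f=lambda p:np.nan_to_num(model(p)-obs)/' fitw.py
python3 - <<'E'
from fitw import *
cm=np.load('w15.npy',allow_pickle=True).item()
px=lambda p:np.array(p)/4.2857+[205,160]-.38
t=px([[304,480],[517,97],[78,85]]);l=px([[18,230],[574,230],[193,27],[193,500]])
fit(cm,t,[l[0,0],l[1,0],np.nan,l[3,1]],px([[320,308],[322,62]]))
# overlays of rim for home/ride on wrist & side
for c,cmx,im in [('w',cm,cv2.imread('pics/w15.png'))]:
    for z,col in [(0,(0,255,0)),(8,(0,0,255))]:
        P=np.c_[.056*np.cos(a),.056*np.sin(a),0*a+.034+z/1e3]@R.T+cup
        for u in proj(cmx,P)*1: cv2.circle(im,tuple(np.round(u*1).astype(int)),0,col,-1)
    cv2.imwrite('pics/ov15.png',cv2.resize(im[140:300,195:355],(600,600),interpolation=cv2.INTER_NEAREST))
E
```

```text
free [-2.399  0.384  0.179  0.211 -0.01   0.015] rms 0.28 [-0.1 -0.5  0.   0.3  0.3  0.1 -0.2  0.1  0.   0.3  0.4  0.2 -0.5 -0.3]
home [-1.776  0.796  0.21 ] rms 0.39 [-0.1 -0.5  0.   0.6  0.4  0.4 -0.1  0.2  0.   0.4  0.2 -0.3 -0.7 -0.6]
ride [-0.062  0.301  0.209] rms 1.22 [-0.   0.9  1.4 -0.4 -1.  -0.7 -1.9  2.   0.   2.   0.4 -0.  -0.5 -2. ]
```

View pics/ov15.png

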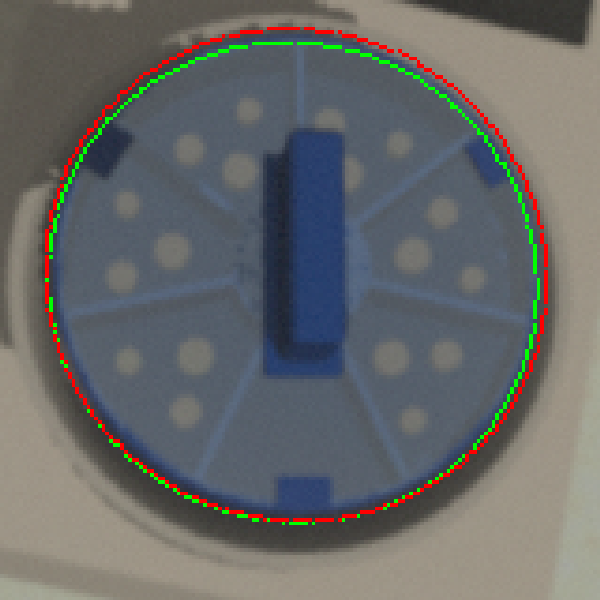

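Run:
```python
from h import *
cm=np.load('w2.npy',allow_pickle=True).item()
P=onplane(cm,np.array([[80,53],[379,189],[273,374],[27,279.]]),[0,0,.085],[0,0,1])
print(P.round(4)); c=P.mean(0);print(c)
e1=P[2]-P[1];e2=P[3]-P[0];f=P[1]-P[0];g=P[2]-P[3]
for e in(e1,e2,f,g): print(np.linalg.norm(e),np.degrees(np.arctan2(e[1],e[0])))
s=get_state();T=s['eef_rot']
```

```text
[[0.4245 0.1053 0.085 ]
 [0.2822 0.3325 0.085 ]
 [0.4691 0.449  0.085 ]
 [0.6103 0.2243 0.085 ]]
[0.44654852 0.27777102 0.085     ]
0.22011882969833982 31.93245095317234
0.22060665021679107 32.62281807846835
0.26809978100405757 122.05631234265107
0.2654431719528957 122.15939168814147
```

Call:
jog_arm --pt "10 -25 0 0" --pt "60 -25 -2 -0.15" --pt "115 -25 -4 -0.3" --pt "170 -25 -5 -0.45" --pt "225 -25 -6 -0.6" --pt "280 -25 -7 -0.75" --pt "335 -25 -7 -0.885" --pt "390 -25 -7 -0.885" --pt "435 -25 -7 -0.885" --pt "454 -25 -7 -0.885" --grip -1

```text
t: 23.9
ee_pos: [0.6787, 0.2037, 0.3004]
eef_rot: [[-0.532, -0.028, -0.846], [0.846, 0.009, -0.532], [0.023, -1.0, 0.019]]
wrist_force: [-0.7, -0.8, -0.0]
width: -0.0002
```

```bash
cat > gd.py <<'E'
from h import *
import sys
s=get_state();T=s['eef_rot'];yaw=np.radians(32.1)
dx=np.array([np.cos(yaw),np.sin(yaw)]);dy=np.array([-dx[1],dx[0]]);c=np.array([.545,.337])
d=s['ee_pos'][:2]-c
print('t',s['t'],'X Y Z mm',np.round([d@dx*1e3,d@dy*1e3,s['ee_pos'][2]*1e3],1),'yaw',np.degrees(np.arctan2(T[1,0],T[0,0])).round(1),'F',s['wrist_force'].round(1))
for a in sys.argv[1:]:
    u,v,z,y=map(float,a.split(',')); t=np.r_[c+dx*u/1e3+dy*v/1e3,z/1e3]
    print(a,np.round(T.T@(t-s['ee_pos'])*1000,1),'roll',round(np.arctan2(T[1,0],T[0,0])-np.radians(y),3))
E
python3 gd.py 80,-50,300,122 80,-50,260,122 45,-50,260,122
python3 - <<'E'
from h import *
im=read_camera('side');cv2.imwrite('pics/s16.png',im)
E
```

```text
t 23.9 X Y Z mm [  42.4 -183.9  300.4] yaw 122.2 F [-0.7 -0.8 -0. ]
80,-50,300,122 [133.9   2.8 -37.7] roll 0.003
80,-50,260,122 [132.9  42.8 -38.5] roll 0.003
45,-50,260,122 [133.   43.4  -3.5] roll 0.003
```

View pics/s16.png

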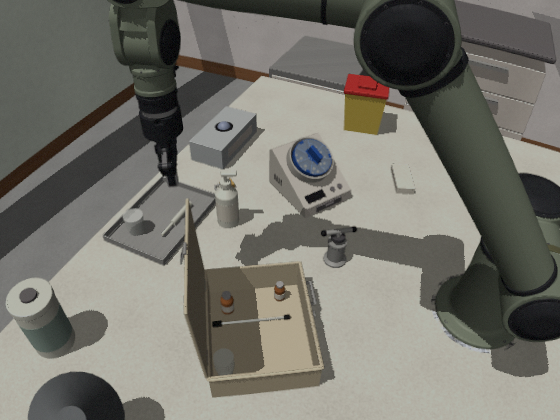

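Call:
jog_arm --pt "5 0 -38 0" --pt "60 0 -38 0" --pt "115 0 -38 0" --pt "133 20 -38 0" --pt "133 42 -38 0" --pt "133 43 -20 0" --pt "133 43 -8 0"

```text
t: 24.82
ee_pos: [0.6125, 0.3213, 0.2592]
eef_rot: [[-0.533, -0.03, -0.846], [0.846, 0.01, -0.533], [0.024, -1.0, 0.02]]
wrist_force: [1.0, -0.4, 0.6]
width: -0.0001
```

```bash
python3 gd.py 30,-50,260,122
python3 - <<'E'
from h import *
im=read_camera('side');cv2.imwrite('pics/s17.png',np.hstack([cv2.resize(im[170:390,60:280],(400,400)),cv2.resize(read_camera('scene')[50:230,290:470],(400,400))]))
E
```

```text
t 24.825 X Y Z mm [ 48.8 -49.2 259.2] yaw 122.2 F [ 1.  -0.4  0.6]
30,-50,260,122 [-0.7 -0.5 18.8] roll 0.003
```

View pics/s17.png

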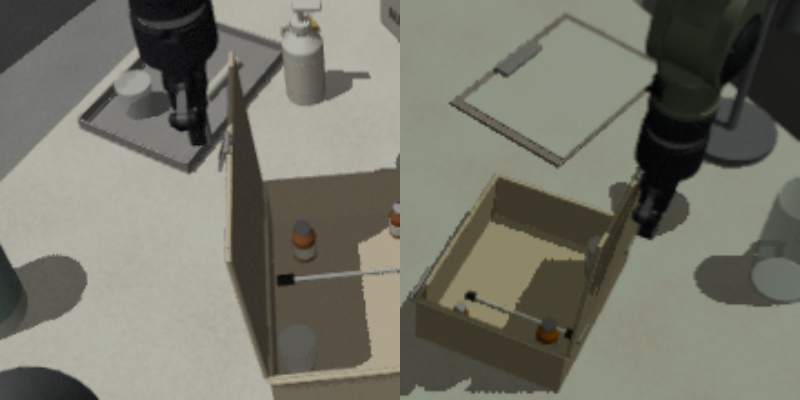

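Call:
jog_arm --pt "0 0 14 0" --pt "0 0 26 0" --pt "0 1 40 0" --pt "0 2 55 0" --pt "0 4 70 0" --pt "0 8 87 0" --pt "0 13 103 0" --pt "0 20 119 0" --pt "0 29 135 0" --pt "0 35 143 0"

```text
t: 26.18
ee_pos: [0.4913, 0.2449, 0.2283]
eef_rot: [[-0.532, -0.027, -0.846], [0.847, 0.01, -0.532], [0.023, -1.0, 0.017]]
wrist_force: [1.4, -0.2, 1.9]
width: 0.0002
```

```bash
python3 gd.py -106,-50,214,122 -129,-50,188,122 -147,-50,158,122 -158,-50,125,122 -163,-50,91,122
python3 - <<'E'
from h import *
im=read_camera('side');cv2.imwrite('pics/s18.png',np.hstack([cv2.resize(im[170:390,120:340],(400,400)),cv2.resize(read_camera('scene')[50:230,290:470],(400,400))]))
E
```

```text
t 26.175 X Y Z mm [-94.4 -49.5 228.3] yaw 122.1 F [ 1.4 -0.2  1.9]
-106,-50,214,122 [-0.8 14.4 11.3] roll 0.002
-129,-50,188,122 [-1.4 40.8 33.8] roll 0.002
-147,-50,158,122 [-2.  71.1 51.3] roll 0.002
-158,-50,125,122 [ -2.8 104.3  61.7] roll 0.002
-163,-50,91,122 [ -3.6 138.4  66.1] roll 0.002
```

View pics/s18.png

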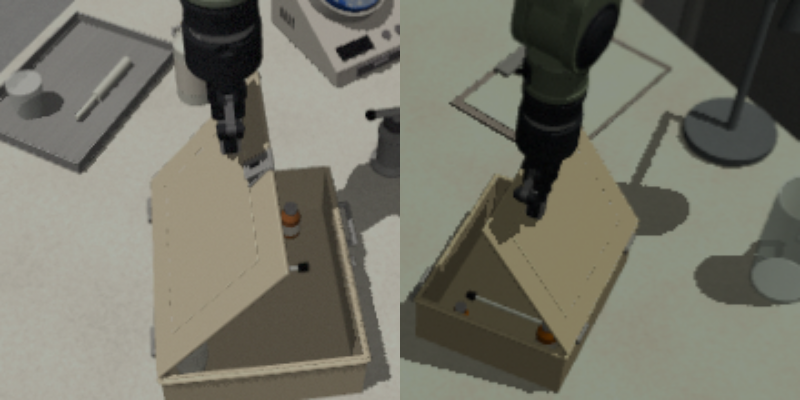

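Call:
jog_arm --pt "0 14 11 0" --pt "-1 27 23 0" --pt "-1 41 34 0" --pt "-2 56 43 0" --pt "-2 71 51 0" --pt "-2 87 57 0" --pt "-3 104 62 0" --pt "-3 121 65 0" --pt "-3 133 66 0" --pt "-3 138 66 0"

```text
t: 27.52
ee_pos: [0.4319, 0.2083, 0.0912]
eef_rot: [[-0.532, -0.03, -0.846], [0.847, 0.009, -0.532], [0.024, -1.0, 0.021]]
wrist_force: [-11.9, -5.1, 45.1]
width: -0.0002
```

```bash
python3 gd.py -163,-50,88,122
```

```text
t 27.525 X Y Z mm [-164.2  -48.9   91.2] yaw 122.1 F [-11.9  -5.1  45.1]
-163,-50,88,122 [-1.1  3.1 -1.2] roll 0.002
```

Call:
jog_arm --pt "0 -10 0 0" --pt "0 -50 0 0" --pt "0 -100 0 0" --pt "0 -130 0 0" --pt "0 -130 0 0"

```text
t: 28.15
ee_pos: [0.4377, 0.2078, 0.2239]
eef_rot: [[-0.532, -0.025, -0.846], [0.846, 0.011, -0.532], [0.022, -1.0, 0.015]]
wrist_force: [1.0, -0.5, -0.7]
width: 0.0001
```

```bash
python3 gd.py
python3 - <<'E'
from h import *
im=read_camera('side');b=read_camera('scene');cv2.imwrite('pics/s19.png',np.hstack([cv2.resize(im[100:400,140:440],(400,400)),cv2.resize(b[90:310,170:390],(400,400))]))
C={c:camera_model(c) for c in('side','scene')}
for c in ['side','scene']:
  for q in ['wheel','wheel_grip','lid_edge','lid_hinge','crusher','pump','padlock','carton']: print(c,q,[(np.round(d['at'],4),d['score']) for d in mark_of(c,q)[:1]])
print(get_state()['wrist_force'],get_state()['t'])
E
```

```text
t 28.15 X Y Z mm [-159.5  -52.4  223.9] yaw 122.1 F [ 1.  -0.5 -0.7]
side wheel [(array([ 0.5446, -0.2385,  0.1023]), 0.88)]
side wheel_grip [(array([ 0.5158, -0.2255,  0.1553]), 0.66)]
side lid_edge [(array([0.3556, 0.2179, 0.0918]), 0.64)]
side lid_hinge [(array([0.5439, 0.3394, 0.0889]), 0.93)]
side crusher [(array([ 0.3707, -0.0051, -0.0016]), 0.57)]
side pump [(array([ 0.6893, -0.0112,  0.0007]), 0.58)]
side padlock [(array([ 7.640e-01, -1.424e-01,  2.000e-04]), 0.38)]
side carton [(array([0.3518, 0.2187, 0.092 ]), 0.62)]
scene wheel [(array([ 0.5479, -0.2403,  0.1023]), 0.89)]
scene wheel_grip [(array([ 0.5208, -0.2229,  0.1562]), 0.64)]
scene lid_edge [(array([0.3567, 0.2171, 0.0932]), 0.86)]
scene lid_hinge [(array([0.55  , 0.3374, 0.0839]), 0.77)]
scene crusher [(array([ 0.3751, -0.0099, -0.0015]), 0.58)]
scene pump [(array([ 0.6935, -0.0088,  0.003 ]), 0.86)]
scene padlock [(array([ 0.7647, -0.1435, -0.0055]), 0.76)]
scene carton [(array([ 0.2933, -0.4017, -0.0019]), 0.77)]
[-0.18722652 -0.06889557 -1.09686485] 29.05
```

View pics/s19.png

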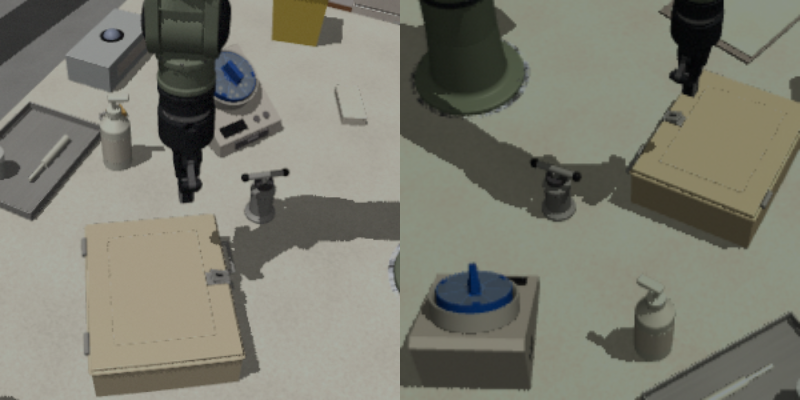

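```bash
python3 -c "
from cell import *
print(close_job())"
```

```text
the job is handed in; nothing more can be done
None
```

The wheel is in the dispenser cup with its keyways over the dogs and the drawer's lid is shut. I handed the job in at about 29 s of the 64 s allowed. No verdict was reported.

**How it went:**
- I measured the dog angle (11.7°) and the cup's pose with the wrist camera, then lifted the wheel by its bar and turned it to match before setting it in the cup.
- My first lowering put the wheel's edge on the cup floor instead of against the upper wall. Wrist force reached about 39 N, so I backed off, moved up the slope and let go.
- The wheel then stayed caught on the low lip. Pushing on its bar with about 19 N did not free it; pressing on the low side of its cover (13 N, then 23 N) did. Because it was already aligned, it needed no turning in the cup.
- I swept the lid shut from behind with closed fingers. Wrist force was 45 N at the end of that push, with the fingertips bearing on the lid.

**Last checks:**
- **Wheel:** the last image fit puts it 0.2 mm off the floor and about 2.4 mm off centre. It is square to the cup within 0.02 rad and turned 12.1°. Later readings from both fixed cameras also have it home.
- **Lid:** the cameras put its edge at 92–93 mm and the fingertips stopped on it at 91.2 mm; fully shut is 91 mm.
- **Bystanders:** the crusher, pump and padlock read within 5 mm of where they started. The carton does too in the scene view; the side view mistook the lid's edge for it. The vials, rod and cups are now hidden under the lid; they looked undisturbed in the last pictures before it closed.
- **Robot:** it touched nothing when I handed in.

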